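# Clear the tube cooler, load the waiting samples and start the coolant

### The arm

A 6-joint arm with a two-finger parallel gripper is mounted at the origin on a cart in front of the work surface, level with it; the furniture and walls round the work are solid. World frame = base frame: x ahead of the robot, y to its left, z up, the work surface at z = 0. Lengths are in m, angles in rad, forces in N, time in s.
With the tool pointing down it reaches from about 0.3 to 0.85 m from the base axis. Payload 4.2 kg.
Tool frame: the origin (TCP) lies at the very end of the fingers, on their centre line; the grasp point (between the pads) lies 19 mm behind it; z points along the fingers, y is the line along which they close (so a half turn about z gives the same grasp; the last joint's range is limited). The gripper opens to 91 mm and grips with 3 to 60 N. Pads are 32 mm wide; open, the fingers measure 118 mm over their backs; the gripper's body (76 mm by 178 mm) begins 60 mm behind the grasp point.
Start: joints at [-1.223, 0.32, 1.565, -0, 1.257, -0.02], TCP at [0.207, -0.537, 0.214] pointing down, gripper open.
Joint ranges: [-3.11, 3.11], [-0.84, 2.01], [0.21, 2.61], [-1.34, 4.49], [0.05, 2.63], [-2.56, 2.56]. Speed limits (rad/s): [2.57, 2.57, 3.14, 3.14, 3.14, 3.14].

### API

Orientations are given as a unit quaternion [w, x, y, z].
In Python, from plant import robot, optics, job gives the robot as it stands.
- The arm moves only by the shell command python3 -m creep 'ROWS' [OPENING]. ROWS is JSON, one flat list of numbers, 6 for each row, row after row: the shift along the world's x, y, z in cm, then the turn, a rotation vector about the world's x, y, z in degrees. A call has 1 to 20 rows; each row shifts and turns the commanded pose from where the row before left it; what a row does not reach is not made up. A row lasts 1/8 s, in which the tool goes at most 62.5 mm and 10.7 degrees, less where a joint would pass 70% of its speed; a pose out of reach is approached as far as the arm can. A call is refused whole if a number of a shift passes 6.25 or a number of a turn 10.7, either way. A call with a gripper value outside its range is refused whole. OPENING is the opening in per cent of the stroke, from 0 (shut) to 100 (fully open), set as the call begins (- or left out, the last holds). The fingers move at their own pace and stop on an object; the grip force is fixed at half the most. Time passes only in rows, so rows that do not move let the fingers close. It gives the time, the measured TCP pose, the force, the opening and the grip force at its end, in the units of the state.
- robot.get_obs(): the state, without advancing time (a new reading comes with each control period).
- optics.grab_frame(name): name is "side" or "top"; returns a dict with "image" (420x560x3 uint8, blue, green, red), "camera_matrix" (3x3 intrinsics, pixels), "cam_to_world" (4x4, takes a point from camera to world coordinates). Camera axes: x right, y down, z forward; pixel columns grow to the right and rows downward; lengths in m; the calibration is good to about 2 mm. A picture is of the moment at which its call begins. There is no depth.
- job.finish_job(): hands the job in; it is judged then, once.
Trained networks look in a picture, given as the dict that the camera call returned (one of the last four; its "shot" number tells which), for a name from the list of things; names that differ only in an ending like _2 or _b are one class to them, and where a whole thing is asked for, a point or a joint stands for the part that bears it (a point fixed in the world has none). Each returns a list of dicts, best first, with "conf" (0 to 1); they miss things now and then, are a little off and sometimes report something else, mostly with a low value. They report only what shows in the picture. A call takes as long as a camera call.
- optics.outline_of(picture, query): "region" (420x560 bool, what is visible of it) and "pixel" ([column, row] in pixels, amid what is visible of it).
The state is a dict: "time_s": time; "joint_pos": joint angles; "joint_velocities": joint speeds; "joint_torque": joint torques, N m; "tcp_pos": TCP position; "eef_rot": TCP orientation; "wrist_force": force on the tool from outside, world axes, zero at the start; "torque": the same for the moment, N m; "gripper_width": finger opening in m; "finger_force": force on a finger pad.
Only numpy, scipy, OpenCV 4.12 (cv2) and the standard library are available. Lean on these libraries where they do the work, as an engineer would, in place of code of your own. Each camera call takes 0.05 s, during which the arm holds its last target. There are 200 camera calls.

### The job

Two reagent bottles have been left in the way at the tube cooler, one on top of its block over the wells and one in the path of the valve lever: first move both out of the way onto the white mat, standing upright and wholly on it. Then stand every waiting sample tube from the carry rack fully home in a free well of the cooling block, leaving the tubes already there where they are, and only when all of them are in, so that they start cooling together, turn the shut coolant valve half open, its lever at 45 degrees. Do not lay a tube over, and do not disturb the marker and the small fittings box.

Things in the scene. Friction and masses are not known exactly. Their poses are not given: they have to be found in the camera images.
- waiting_1_mid (a point): a waiting sample tube standing upright in the carry rack: white, 17 mm in diameter, 126 to 131 mm tall, foil cap 21 to 24 mm in diameter over the top 26 mm, 30 g; this point is on its axis 63 mm above its foot (z up the tube). May be absent (None)
- waiting_2_mid (a point): a waiting sample tube standing upright in the carry rack: white, 17 mm in diameter, 126 to 131 mm tall, foil cap 21 to 24 mm in diameter over the top 26 mm, 30 g; this point is on its axis 63 mm above its foot (z up the tube). May be absent (None)
- waiting_3_mid (a point): a waiting sample tube standing upright in the carry rack: white, 17 mm in diameter, 126 to 131 mm tall, foil cap 21 to 24 mm in diameter over the top 26 mm, 30 g; this point is on its axis 63 mm above its foot (z up the tube). May be absent (None)
- waiting_4_mid (a point): a waiting sample tube standing upright in the carry rack: white, 17 mm in diameter, 126 to 131 mm tall, foil cap 21 to 24 mm in diameter over the top 26 mm, 30 g; this point is on its axis 63 mm above its foot (z up the tube). May be absent (None)
- loaded_1_mid (a point): a sample tube like the waiting ones that already stands in a well of the cooling block, to be left there; this point is on its axis 63 mm above its foot. May be absent (None)
- loaded_2_mid (a point): a sample tube like the waiting ones that already stands in a well of the cooling block, to be left there; this point is on its axis 63 mm above its foot. May be absent (None)
- loaded_3_mid (a point): a sample tube like the waiting ones that already stands in a well of the cooling block, to be left there; this point is on its axis 63 mm above its foot. May be absent (None)
- loaded_4_mid (a point): a sample tube like the waiting ones that already stands in a well of the cooling block, to be left there; this point is on its axis 63 mm above its foot. May be absent (None)
- loaded_5_mid (a point): a sample tube like the waiting ones that already stands in a well of the cooling block, to be left there; this point is on its axis 63 mm above its foot. May be absent (None)
- loaded_6_mid (a point): a sample tube like the waiting ones that already stands in a well of the cooling block, to be left there; this point is on its axis 63 mm above its foot. May be absent (None)
- small_bottle_mid (a point): the smaller amber reagent bottle, closed: 47 mm in diameter, 80 mm tall, 80 to 170 g, parked upright on top of the cooling block over the two wells nearest the chiller; this point is on its axis, 40 mm above its underside (z up the bottle). Smooth glass, slides easily
- large_bottle_mid (a point): the larger amber reagent bottle, closed: 57 mm in diameter, 98 mm tall, 120 to 260 g, standing on the bench in the path of the valve lever; this point is on its axis, 49 mm above its underside (z up the bottle). Smooth glass, slides easily
- mat: thin white bottle mat stuck to the bench: 150 (its x) by 130 (its y) mm, about 1 mm thick, no rim, can be taken as flush with the bench (z = 0); origin at its centre
- cooler: the tube cooler, fixed to the bench: low aluminium block, 165 (x) by 100 (y) mm, with 8 wells in its top; white chiller box 122 mm tall behind it (+x); supply pipe with the ball valve along its right side (-y). Origin on the bench under the centre of the block
- block_top (a point): centre of the cooling block's top face, 66 mm above the bench; axes as the cooler's. Wells: round bores 20.5 mm in diameter, 48 mm deep, chamfered 2.5 mm, open at the top face at x = -63, -21, 21, 63 mm and y = -28, 28 mm from here (two rows of four). A tube fully home has its foot 48 mm below this face, its middle point 15 mm above, its top about 80 mm above
- valve_lever (a joint): angle of the ball valve's lever in rad: 0 = shut, lever square across the pipe (pointing along the cooler's -y); it opens clockwise seen from above; 0.785 = half open (45 degrees); 1.571 = fully open, lever along the pipe (the cooler's -x). It is stiff (about 2 N at the handle) and stays where it is left
- lever_axis (a point): point on the vertical axis of the valve's stem, at the lever's height, 79 mm above the bench; its axes are the cooler's
- lever_grip (a point): middle of the black sleeve of the lever, 65 mm out from the axis and 79 mm above the bench; the sleeve is 13 mm wide, 15 mm high, 66 mm long along the lever (y of this point runs along the lever back to the axis)
- rack: grey carry rack of the waiting tubes, fixed to the bench: 110 (x) by 112 (y) mm, top plate at 55 mm; holes 50 mm apart along its x and 56 mm along its y; a tube's foot stands 6 mm above the bench; origin at the centre of its underside
- marker: bystander: marker pen, 136 mm long, lying at the right of the work; origin under its centre
- fitting_box: bystander: small teal box with a clear lid, 52 by 67 by 20 mm, behind the mat and rack; origin under its centre

How it is judged:
By the outcome, as a careful person would: the job done as asked, in the order asked, and still so for the second after the job is handed in, with the robot touching nothing.
Of waiting_1, waiting_2, waiting_3, waiting_4 only 3 to 4 are there at a start; the rules pass over those that are not, and their reading is None.
Of loaded_1, loaded_2, loaded_3, loaded_4, loaded_5, loaded_6 only 4 to 4 are there at a start; the rules pass over those that are not, and their reading is None.
At some moment in a run one of large_bottle may be knocked a few centimetres aside while the robot is not near it.
It also fails if it takes over 210 s, if anything falls off the work surface, if the arm or the gripper's body presses on something with over 40 N, if the wrist force passes 120 N, or if a joint passes its speed limit or range.

## Working session

There is one attempt and no reset: what is moved stays moved. The work goes in short steps, Python scripts to look and compute and a shell command to move; the robot and the scene stay as the last step left them, time stands still between calls to the robot, and variables do not carry over. Pictures are saved under pics/ and viewed, at most 14 in all, crops included, and the job is handed in when it is done.

```bash
mkdir -p pics; ls; cat > h.py <<'E'
import numpy as np, cv2
from plant import robot, optics, job
def ray(f,px):
    K=f["camera_matrix"];T=np.array(f["cam_to_world"])
    d=T[:3,:3]@np.linalg.solve(K,[px[0],px[1],1.]);return T[:3,3],d
def onz(f,px,z):
    o,d=ray(f,px);return o+d*(z-o[2])/d[2]
def proj(f,P):
    T=np.linalg.inv(f["cam_to_world"]);p=T[:3,:3]@np.array(P,float)+T[:3,3];p=np.array(f["camera_matrix"])@p;return p[:2]/p[2]
def rows(): 
    o=robot.get_obs();print(round(o["time_s"],2),np.round(o["tcp_pos"],4),np.round(o["eef_rot"],3),round(o["gripper_width"],4),np.round(o["wrist_force"],1),o["finger_force"])
E
python3 - <<'E'
from h import *
for n in("top","side"):
    f=optics.grab_frame(n);cv2.imwrite(f"pics/{n}0.png",f["image"])
    print(n,np.round(f["cam_to_world"],3).tolist(),np.round(f["camera_matrix"],1).tolist())
    for q in["waiting_1_mid","loaded_1_mid","small_bottle_mid","large_bottle_mid","mat","cooler","valve_lever","rack","marker","fitting_box"]:
        for r in optics.outline_of(f,q)[:5]:
            m=r["region"];ys,xs=np.nonzero(m);print(q,round(r["conf"],2),np.round(r["pixel"],1),xs.min(),xs.max(),ys.min(),ys.max(),m.sum())
rows()
E
```

```text
pics
top [[0.027, -0.996, 0.083, 0.417], [-1.0, -0.027, -0.005, -0.124], [0.007, -0.083, -0.997, 1.66], [0.0, 0.0, 0.0, 1.0]] [[470.8, 0.0, 280.7], [0.0, 470.8, 204.9], [0.0, 0.0, 1.0]]
waiting_1_mid 0.61 [353.8 234.9] 349 358 231 238 62
loaded_1_mid 0.47 [178.1 222. ] 176 186 220 226 66
small_bottle_mid 0.62 [172.8 186.1] 167 184 179 193 220
small_bottle_mid 0.58 [180.4 171.1] 151 230 121 234 4978
large_bottle_mid 0.82 [224.6 230. ] 214 231 224 239 230
mat 0.85 [279.6 228.5] 261 298 207 249 1559
mat 0.69 [385.8 235.4] 375 412 231 237 117
cooler 0.89 [179.  172.8] 150 230 121 234 5098
cooler 0.45 [344.1 225.5] 325 362 208 245 977
valve_lever 0.57 [215.2 214.6] 202 230 212 216 112
rack 0.73 [343.7 225. ] 325 362 209 244 984
rack 0.71 [339.9 228.5] 333 341 229 235 45
marker 0.53 [174.1 185.8] 167 183 179 194 199
fitting_box 0.73 [332.4 172.8] 320 341 163 180 260
side [[0.912, -0.277, 0.302, 0.138], [-0.41, -0.607, 0.681, -1.049], [-0.006, -0.745, -0.667, 0.984], [0.0, 0.0, 0.0, 1.0]] [[533.0, 0.0, 269.8], [0.0, 533.0, 211.1], [0.0, 0.0, 1.0]]
waiting_1_mid 0.66 [313.  369.9] 298 328 34
[... 413 characters left out ...]
09.5 187.1] 203 222 170 206 505
large_bottle_mid 0.32 [226.3 170.3] 220 235 159 180 123
large_bottle_mid 0.2 [277.2 288.3] 273 283 274 316 271
mat 0.57 [244.4 246.3] 210 280 220 268 2120
mat 0.38 [226.8 171.3] 220 235 160 180 112
cooler 0.71 [252.4 143.7] 186 310 98 180 4565
cooler 0.71 [289.9 265.7] 287 296 252 280 233
cooler 0.23 [312.2 369.2] 297 327 340 397 420
valve_lever 0.7 [225.1 169.3] 219 235 159 180 125
valve_lever 0.66 [210.1 187.5] 203 222 170 207 498
marker 0.9 [310.6 369.1] 299 327 341 397 458
fitting_box 0.39 [244.  244.8] 210 279 221 269 2087
fitting_box 0.35 [211.3 187.4] 202 222 170 207 532
1.1 [ 0.2068 -0.5366  0.214 ] [0.    0.983 0.183 0.   ] 0.0912 [-0.6 -0.3  0.8] 0.0
```

```bash
sleep 1; ls pics
```

```text
side0.png
top0.png
```

```bash
python3 - <<'E'
import cv2
a=cv2.imread("pics/top0.png")[90:270,140:420];cv2.imwrite("pics/top0c.png",cv2.resize(a,(800,514),interpolation=cv2.INTER_CUBIC))
a=cv2.imread("pics/side0.png")[80:420,170:390];cv2.imwrite("pics/side0c.png",cv2.resize(a[:240],None,fx=2.5,fy=2.5,interpolation=cv2.INTER_CUBIC))
E
```

```text
(no output)
```

View pics/top0c.png

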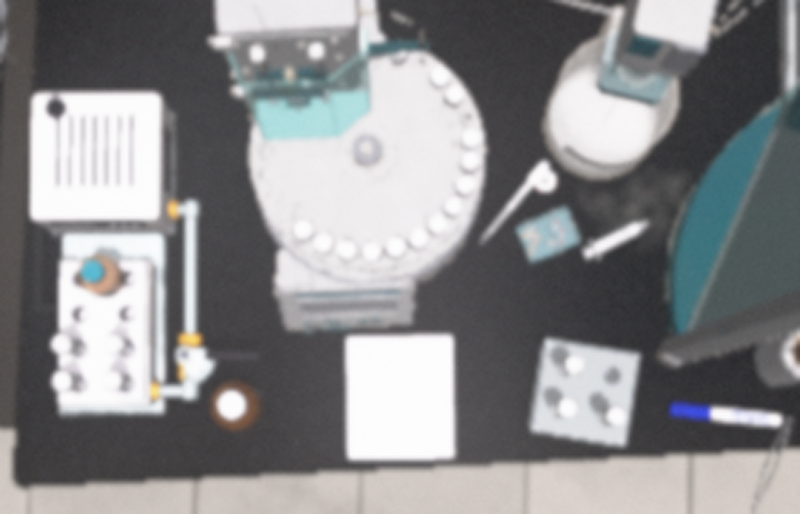

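View pics/side0c.png

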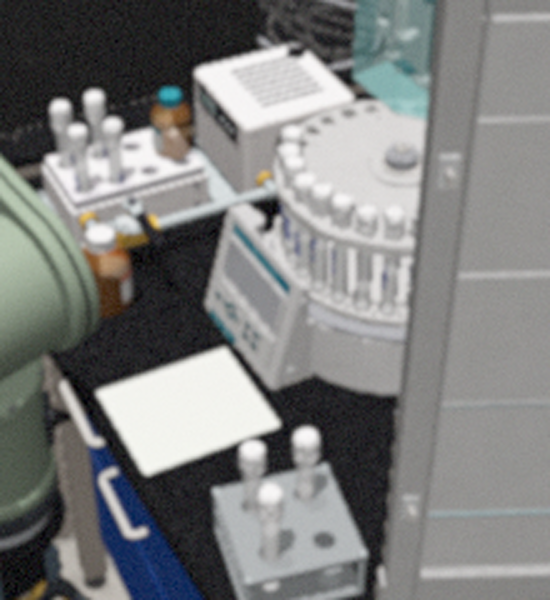

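The top view shows three waiting tubes (crop px (570,365), (568,407), (615,415)). Four loaded tubes stand in the two near columns of wells, the small bottle is by the chiller, and the large bottle is beside the lever. I'll look closer at the cooler to fit its pose.

```bash
python3 - <<'E'
from h import *
F={}
for n in("top","side"):
    fs=[optics.grab_frame(n) for _ in range(4)]
    F[n]=np.mean([f["image"].astype(float) for f in fs],0)
    np.savez(f"avg_{n}.npz",image=F[n],camera_matrix=fs[0]["camera_matrix"],cam_to_world=fs[0]["cam_to_world"])
a=cv2.resize(F["top"][165:245,150:240],None,fx=4.4,fy=7,interpolation=cv2.INTER_CUBIC)
a=cv2.resize(F["top"][170:240,152:236],(400,333),interpolation=cv2.INTER_CUBIC)
b=cv2.resize(F["side"][108:190,180:270],(400,364),interpolation=cv2.INTER_CUBIC)
m=np.zeros((364,800,3));m[:333,:400]=a;m[:364,400:]=b
cv2.imwrite("pics/m1.png",m)
E
```

```text
[ WARN:0@5.323] global loadsave.cpp:1063 imwrite_ Unsupported depth image for selected encoder is fallbacked to CV_8U.
```

View pics/m1.png

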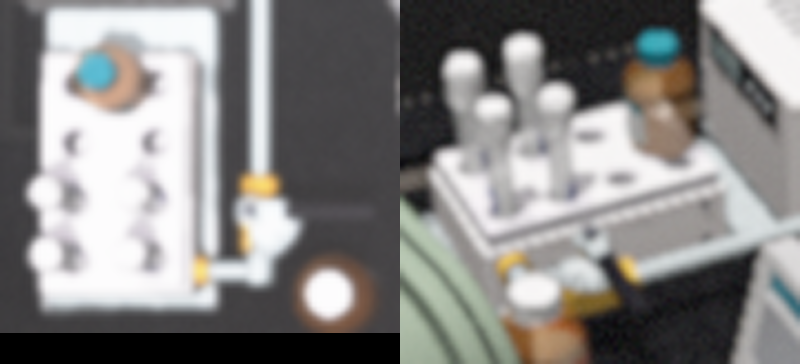

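```bash
cat > est.py <<'E'
from h import *
T=dict(np.load("avg_top.npz"));S=dict(np.load("avg_side.npz"))
def tc(u,v):return (152+(u+.5)/400*84-.5,170+(v+.5)/333*70-.5)
def sc(u,v):return (180+(u-400+.5)/400*90-.5,108+(v+.5)/364*82-.5)
E
python3 - <<'E'
from est import *
print("side holes",[np.round(onz(S,sc(*p),.066),4) for p in[(588,136),(620,180),(678,158)]])
print("top edges",[np.round(onz(T,tc(*p),.066),4) for p in[(43,170),(190,170),(120,50),(120,293),(43,293),(187,293),(43,50)]])
# edge scan, top image, gray
g=T["image"]
for r in (198,205,211,217,224,228):print("row",r,[tuple(int(v) for v in g[r,c]) for c in list(range(158,164))],'|',[tuple(int(v) for v in g[r,c]) for c in range(187,198)])
for c in(166,172,178,184):print("col",c,[tuple(int(v) for v in g[r,c]) for r in range(228,237)],'|',[tuple(int(v) for v in g[r,c]) for r in range(177,184)])
E
```

```text
side holes [array([0.5557, 0.2516, 0.066 ]), array([0.557 , 0.1937, 0.066 ]), array([0.602 , 0.2014, 0.066 ])]
top edges [array([0.5373, 0.2745, 0.066 ]), array([0.5401, 0.17  , 0.066 ]), array([0.6249, 0.2236, 0.066 ]), array([0.4513, 0.2158, 0.066 ]), array([0.4498, 0.2703, 0.066 ]), array([0.4526, 0.1684, 0.066 ]), array([0.6234, 0.2786, 0.066 ])]
row 198 [(76, 74, 74), (95, 93, 94), (171, 168, 171), (239, 237, 239), (251, 250, 251), (251, 250, 251)] | [(249, 248, 249), (251, 250, 251), (250, 249, 250), (240, 238, 240), (224, 222, 225), (190, 188, 192), (161, 158, 162), (183, 180, 179), (221, 219, 214), (219, 216, 210), (166, 163, 160)]
row 205 [(67, 66, 67), (87, 85, 87), (148, 144, 147), (210, 204, 208), (225, 220, 224), (223, 217, 222)] | [(253, 252, 253), (253, 252, 253), (250, 249, 250), (240, 238, 240), (223, 220, 223), (185, 183, 187), (155, 153, 156), (182, 179, 176), (222, 219, 216), (221, 218, 213), (169, 166, 162)]
row 211 [(200, 197, 200), (239, 237, 239), (248, 247, 248), (251, 250, 251), (251, 250, 251), (245, 243, 245)] | [(237, 232, 235), (249, 248, 249), (249, 248
[... 1459 characters left out ...]
05), (77, 75, 77)] | [(244, 241, 237), (231, 228, 226), (195, 197, 200), (167, 169, 166), (183, 172, 131), (204, 184, 107), (210, 187, 95)]
col 178 [(252, 251, 252), (252, 252, 252), (251, 250, 251), (245, 244, 244), (236, 233, 232), (217, 212, 206), (161, 157, 152), (101, 100, 97), (72, 70, 71)] | [(205, 201, 195), (186, 183, 179), (176, 175, 177), (161, 167, 180), (147, 161, 187), (140, 160, 194), (139, 160, 198)]
col 184 [(244, 241, 243), (248, 247, 248), (246, 245, 246), (241, 239, 239), (238, 235, 233), (228, 225, 221), (184, 180, 174), (118, 115, 113), (77, 75, 75)] | [(251, 249, 246), (248, 245, 242), (234, 231, 227), (220, 218, 216), (232, 230, 232), (245, 243, 245), (245, 243, 245)]
```

```bash
cat >> est.py <<'E'
from scipy.optimize import least_squares
def tri(pt,ps):
    # mean ray intersection
    A=[];b=[]
    for f,p in((T,pt),(S,ps)):
        o,d=ray(f,p);d=d/np.linalg.norm(d);M=np.eye(3)-np.outer(d,d);A.append(M);b.append(M@o)
    return np.linalg.lstsq(np.vstack(A),np.hstack(b),rcond=None)[0]
def blob(f,p,r,thr):
    x,y=int(round(p[0])),int(round(p[1]));g=f["image"][y-r:y+r+1,x-r:x+r+1].min(2);w=np.clip(g-thr,0,60)
    yy,xx=np.mgrid[y-r:y+r+1,x-r:x+r+1];return np.array([(xx*w).sum(),(yy*w).sum()])/w.sum()
E
python3 - <<'E'
from est import *
print("left edge",[np.round(onz(T,p,.066),4) for p in[(159.85,198),(159.9,217),(159.6,228)]],"front",[np.round(onz(T,p,.066),4) for p in[(166,231.3),(178,231.5)]])
for n,a,b in[("L",(45,193),(463,70)),("L",(145,193),(494,112)),("L",(45,254),(463,70)),("L",(143,254),(494,112)),("L",(45,193),(523,52)),("L",(145,193),(556,100)),("lb",(328,295),(535,292)),("sb",(98,72),(658,45))]:
    p=tri(tc(*a),sc(*b));print(n,a,b,np.round(p,4),np.round(proj(T,p)-tc(*a),2),np.round(onz(T,tc(*a),.14),4))
for a,b in[((339.5,217.8),(292,256)),((338.8,232.5),(270.8,262)),((355.3,235.3),(278,278))]:
    a=blob(T,a,5,200);b=blob(S,b,6,150);p=tri(a,b);print("W",a,b,np.round(p,4),np.round(onz(T,a,.13),4))
f=optics.grab_frame("top")
for q in("mat","rack"):
    r=optics.outline_of(f,q)[0]["region"].astype(np.uint8);(c,s,an)=cv2.minAreaRect(cv2.findNonZero(r));z=.055 if q=="rack" else .001
    pts=cv2.boxPoints((c,s,an));print(q,np.round(onz(T,c,z),4),[np.round(onz(T,x,z)[:2],3).tolist() for x in pts])
g=optics.grab_frame("side")
r=optics.outline_of(g,"mat")[0]["region"].astype(np.uint8);print([np.round(onz(S,x[0],.001)[:2],3).tolist() for x in cv2.approxPolyDP(cv2.findContours(r,0,1)[0][0],5,True)])
for q in("valve_lever",):
    for r in optics.outline_of(f,q)[:2]:
        (c,s,an)=cv2.minAreaRect(cv2.findNonZero(r["region"].astype(np.uint8)));print(q,c,s,[np.round(onz(T,x,.079)[:2],3).tolist() for x in cv2.boxPoints((c,s,an))])
m=np.zeros((600,800,3))
m[:600,:400]=cv2.resize(T["image"][200:260,325:365],(400,600),interpolation=cv2.INTER_CUBIC)
m[:600,400:]=cv2.resize(S["image"][245:320,250:300],(400,600),interpolation=cv2.INTER_CUBIC)
cv2.imwrite("pics/m2.png",m.clip(0,255).astype(np.uint8))
E
```

```text
left edge [array([0.5622, 0.2783, 0.066 ]), array([0.4977, 0.2751, 0.066 ]), array([0.4605, 0.2743, 0.066 ])] front [array([0.45  , 0.2522, 0.066 ]), array([0.4504, 0.2118, 0.066 ])]
L (45, 193) (463, 70) [0.4972 0.261  0.1315] [-1.84  5.95] [0.5161 0.2539 0.14  ]
L (145, 193) (494, 112) [0.4973 0.1914 0.1406] [-1.95  6.33] [0.5179 0.1862 0.14  ]
L (45, 254) (463, 70) [0.4743 0.2518 0.1406] [-0.04  0.1 ] [0.4747 0.2519 0.14  ]
L (143, 254) (494, 112) [0.4748 0.1843 0.1485] [-0.14  0.43] [0.4765 0.1857 0.14  ]
L (45, 193) (523, 52) [0.516  0.2532 0.1426] [ 0.01 -0.02] [0.5161 0.2539 0.14  ]
L (145, 193) (556, 100) [0.5163 0.1854 0.1455] [-0.13  0.38] [0.5179 0.1862 0.14  ]
lb (328, 295) (535, 292) [0.4536 0.0648 0.0956] [ 0.04 -0.13] [0.4521 0.0596 0.14  ]
sb (98, 72) (658, 45) [0.5991 0.2207 0.1447] [-0.01  0.03] [0.5997 0.2218 0.14  ]
W [341.36465324 218.04952207] [291.93751095 255.30064825] [ 0.5074 -0.3307  0.1304] [ 0.507  -0.3306  0.13  ]
W [339.65025187 232.35895432] [270.34183353 260.39528781] [ 0.4594 -0.3254  0.1304] [ 0.4603 -0.3258  0.13  ]
W [355.60933749 235.23823812] [278.09923549 277.29021203] [ 0.4525 -0.3775  0.1324] [ 0.4524 -0.3778  0.13  ]
mat [ 0.4754 -0.1306  0.001 ] [[0.55, -0.063], [0.553, -0.194], [0.402, -0.198], [0.398, -0.068]]
rack [ 0.4823 -0.3496  0.055 ] [[0.436, -0.28], [0.547, -0.297], [0.529, -0.42], [0.418, -0.402]]
[[0.54, -0.067], [0.395, -0.064], [0.4, -0.198], [0.543, -0.196]]
valve_lever (215.5, 213.5) (5.0, 27.0) [[0.521, 0.132], [0.523, 0.041], [0.507, 0.04], [0.504, 0.131]]
```

View pics/m2.png

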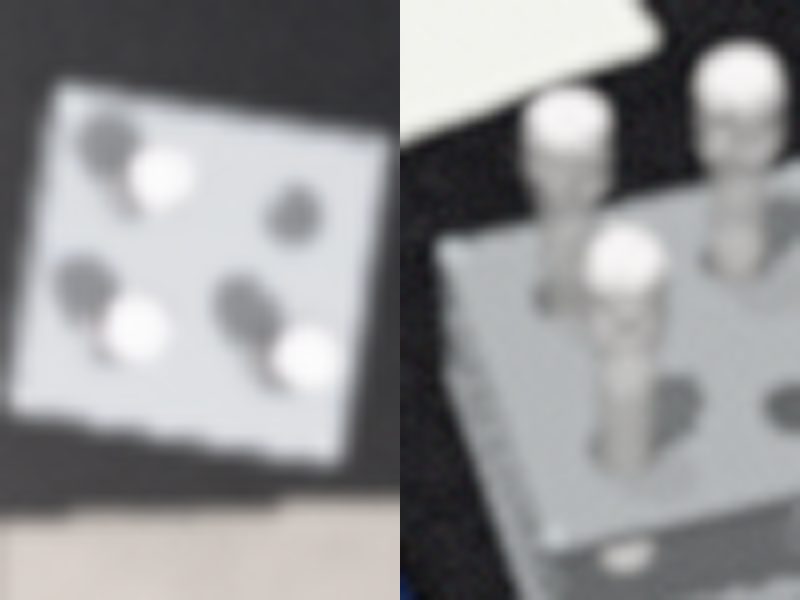

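The close crop shows three waiting tubes in the rack, with the fourth hole (crop (295,210)) empty.

- **Cooler:** centre about (0.5365, 0.222), yaw about 2°
- **Small bottle:** (0.599, 0.221)
- **Large bottle:** (0.4536, 0.065)

I'll start with the small bottle.

```bash
python3 -m creep '[3.5,4,1.4,0,0,-3.2,3.5,4,1.4,0,0,-3.2,3.5,4,1.4,0,0,-3.2,3.5,4,1.4,0,0,-3.2,3.5,4,1.4,0,0,-3.2,3.5,4,1.4,0,0,-3.2,0.5,5.8,0,0,0,0,0.5,5.8,0,0,0,0,0.5,5.8,0,0,0,0,0.5,5.8,0,0,0,0,0.5,5.8,0,0,0,0,0.5,5.8,0,0,0,0,3,3.4,-1,0,0,0,3,3.4,-1,0,0,0,3,3.4,-1,0,0,0,3,3.4,-1,0,0,0,3,3.4,-1,0,0,0,0,0,0,0,0,0]' 100
```

```text
time_s: 4.05
tcp_pos: [0.5976, 0.2234, 0.2455]
eef_rot: [0.0, 1.0, 0.017, -0.001]
wrist_force: [-1.8, -0.1, 0.4]
gripper_width: 0.0913
finger_force: 0.0
```

```bash
python3 -m creep '[0.1,-0.1,-4,0,0,0,0,-0.1,-4,0,0,0,0,0,-4,0,0,0,0,0,-2.5,0,0,0,0,0,-1.3,0,0,0,0,0,0,0,0,0]' 100 && python3 - <<'E'
from h import *
for n,w in(("top",(145,235,150,250)),("side",(180,290,80,180))):
    f=optics.grab_frame(n);a=f["image"][w[2]:w[3],w[0]:w[1]];globals()[n]=cv2.resize(a,(400,400),interpolation=cv2.INTER_CUBIC)
    print(n,np.round(proj(f,robot.get_obs()["tcp_pos"]),1))
cv2.imwrite("pics/m3.png",np.hstack([top,side]))
E
```

```text
time_s: 4.8
tcp_pos: [0.5974, 0.2189, 0.0899]
eef_rot: [0.0, 1.0, 0.016, -0.0]
wrist_force: [-0.7, -0.5, 0.7]
gripper_width: 0.0915
finger_force: 0.0
top [176.2 187.1]
side [238.5 133.3]
```

View pics/m3.png

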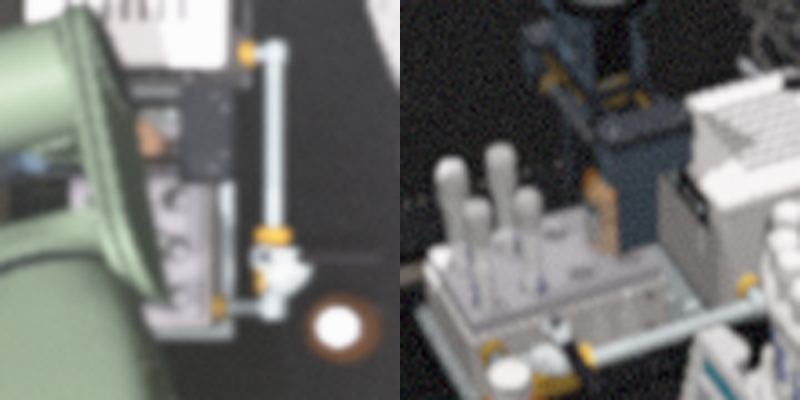

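The fingers straddle the bottle, with amber visible between them at side crop (603,210). Now I'll close.

```bash
python3 -m creep '[0,0,0,0,0,0,0,0,0,0,0,0,0,0,0,0,0,0,0,0,0,0,0,0,0,0,0,0,0,0,0,0,0,0,0,0]' 45
```

```text
time_s: 5.65
tcp_pos: [0.5978, 0.2196, 0.09]
eef_rot: [-0.0, 1.0, 0.016, 0.0]
wrist_force: [0.2, 0.5, -0.1]
gripper_width: 0.0467
finger_force: 30.0
```

```bash
python3 -m creep '[0,0,2,0,0,0,0,0,4,0,0,0,0,0,5,0,0,0,-2.8,-4,0,0,0,0,-2.8,-4,0,0,0,0,-2.8,-4,0,0,0,0,-2.8,-4,0,0,0,0,-2.8,-4,0,0,0,0,0.9,-4.4,0,0,0,0,0.9,-4.4,0,0,0,0,0.9,-4.4,-2,0,0,0,0.9,-4.3,-3,0,0,0,0,0,-5,0,0,0,0,0,-4,0,0,0,0,0,-2,0,0,0,0,0,-1,0,0,0,0,0,0,0,0,0]' 45
```

```text
time_s: 7.78
tcp_pos: [0.4936, -0.1555, 0.0297]
eef_rot: [-0.0, 1.0, 0.016, -0.0]
wrist_force: [0.2, 0.1, -0.7]
gripper_width: 0.0466
finger_force: 30.0
```

```bash
python3 -m creep '[0,0,-0.25,0,0,0,0,0,-0.15,0,0,0,0,0,-0.1,0,0,0,0,0,0,0,0,0]'; python3 - <<'E'
from h import *
for n,w in(("top",(250,350,190,270)),("side",(180,290,180,290))):
    f=optics.grab_frame(n);a=f["image"][w[2]:w[3],w[0]:w[1]];globals()[n]=cv2.resize(a,(400,400),interpolation=cv2.INTER_CUBIC)
cv2.imwrite("pics/m4.png",np.hstack([top,side]))
E
```

```text
time_s: 8.28
tcp_pos: [0.4938, -0.1556, 0.0252]
eef_rot: [0.0, 1.0, 0.016, 0.0]
wrist_force: [0.6, 0.6, -1.9]
gripper_width: 0.0467
finger_force: 30.0
```

View pics/m4.png

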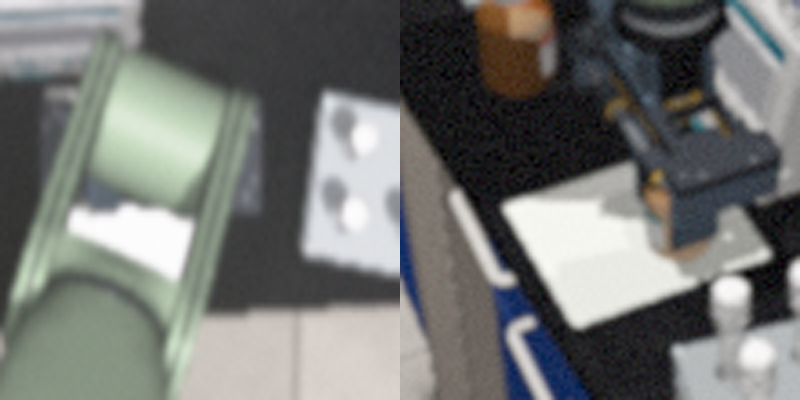

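The bottle stands on the mat with margin around it at side crop (685,235). I'll release it and go to the large bottle.

```bash
python3 -m creep '[0,0,0,0,0,0,0,0,0,0,0,0,0,0,0,0,0,0,0,0,3,0,0,0,0,0,5,0,0,0,0,0,5,0,0,0,0,0,5,0,0,0,-1,5,0,0,0,0,-1,5,0,0,0,0,-1,4,0,0,0,0,-1,4,0,0,0,0,0,0,0,0,0,0]' 70; python3 -m creep '[0,0,0,0,0,0]' 100; python3 - <<'E'
from h import *
S=optics.grab_frame("side")
for q in("large_bottle_mid","small_bottle_mid"):
    for r in optics.outline_of(S,q)[:2]:
        m=r["region"];ys,xs=np.nonzero(m);print(q,round(r["conf"],2),np.round(r["pixel"],1),xs.min(),xs.max(),ys.min(),ys.max(),m.sum())
cv2.imwrite("pics/m5.png",cv2.resize(S["image"][90:290,180:310],None,fx=3,fy=3,interpolation=cv2.INTER_CUBIC))
E
```

```text
time_s: 9.88
tcp_pos: [0.4529, 0.0263, 0.2051]
eef_rot: [-0.0, 1.0, 0.018, -0.0]
wrist_force: [0.5, -0.5, -0.7]
gripper_width: 0.0639
finger_force: 0.0
time_s: 10.0
tcp_pos: [0.4539, 0.0241, 0.2051]
eef_rot: [0.0, 1.0, 0.017, 0.0]
wrist_force: [0.7, 0.7, 0.8]
gripper_width: 0.0708
finger_force: 0.0
large_bottle_mid 0.94 [186.2 188.3] 178 200 167 204 677
small_bottle_mid 0.93 [257.6 238.1] 247 265 221 252 522
small_bottle_mid 0.24 [235.9 246.3] 209 279 222 269 1651
```

View pics/m5.png

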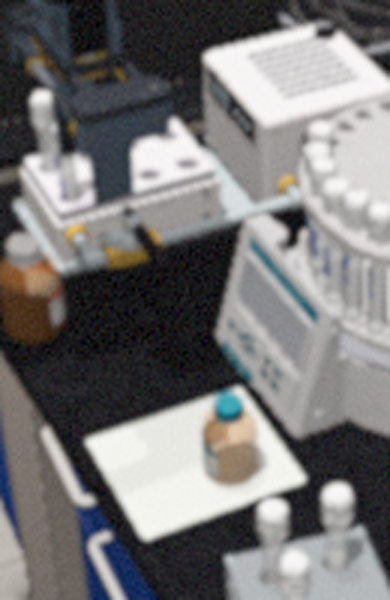

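```bash
python3 - <<'E'
from est import *
f=optics.grab_frame("side")
r=optics.outline_of(f,"large_bottle_mid")[0]["region"];ys,xs=np.nonzero(r)
print(xs.min(),xs.max(),ys.min(),ys.max())
for u in(186.5,187.5,189):print(u,onz(f,(u,171.7),.0956))
t=optics.grab_frame("top")
for r in optics.outline_of(t,"large_bottle_mid")[:2]:
    m=r["region"];ys,xs=np.nonzero(m);print(round(r["conf"],2),r["pixel"],xs.min(),xs.max(),ys.min(),ys.max(),onz(t,r["pixel"],.05))
E
```

```text
210 280 221 268
186.5 [0.39828703 0.09846785 0.0956    ]
187.5 [0.40076805 0.09733167 0.0956    ]
189 [0.40448942 0.09562746 0.0956    ]
0.58 [217.1, 249.5] 203 221 243 254 [0.39319849 0.07968831 0.05      ]
```

The large bottle has been knocked to about (0.399, 0.098). The small one stands well on the mat. I'll follow the large bottle.

```bash
python3 -m creep '[-2.7,3.7,0,0,0,0,-2.7,3.7,0,0,0,0,0,0,-4,0,0,0,0,0,0,0,0,0]' 100; python3 - <<'E'
from h import *
f=optics.grab_frame("side");print(np.round(proj(f,robot.get_obs()["tcp_pos"]),1))
g=optics.grab_frame("top");a=cv2.resize(f["image"][120:220,170:260],(400,444),interpolation=cv2.INTER_CUBIC);b=cv2.resize(g["image"][190:290,170:260],(400,444),interpolation=cv2.INTER_CUBIC)
cv2.imwrite("pics/m6.png",np.hstack([a,b]))
E
```

```text
time_s: 10.85
tcp_pos: [0.3976, 0.0981, 0.1633]
eef_rot: [0.001, 1.0, 0.017, -0.003]
wrist_force: [0.2, -0.7, 0.4]
gripper_width: 0.0911
finger_force: 0.0
[184.  150.9]
```

View pics/m6.png

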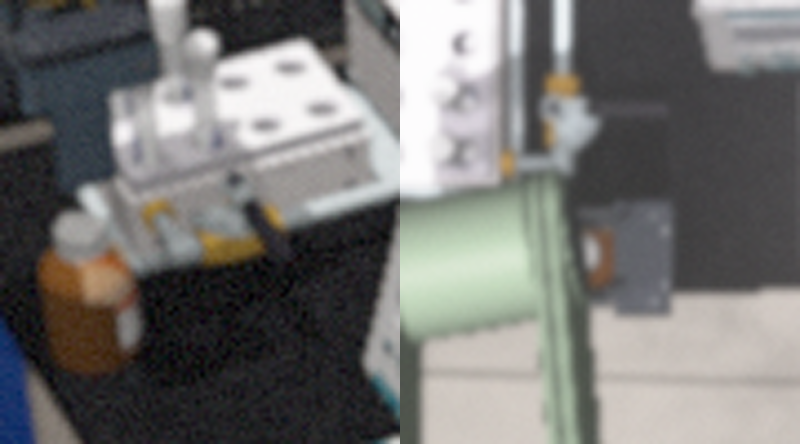

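The top view shows the bottle centred fore and aft under the gripper (crop row 252), and the side view shows all four free wells at crop (237,82), (292,68), (322,107) and (265,124). I'll descend and grip.

```bash
python3 -m creep '[0.1,0,-4,0,0,0,0.1,0,-4,0,0,0,0,0,-3,0,0,0,0,0,-1.8,0,0,0,0,0,-0.5,0,0,0,0,0,0,0,0,0]' 100; python3 -m creep '[0,0,0,0,0,0,0,0,0,0,0,0,0,0,0,0,0,0,0,0,0,0,0,0,0,0,0,0,0,0]' 55;python3 - <<'E'
from est import *
h=[onz(S,(170+(u+.5)/400*90-.5,120+(v+.5)/444*100-.5),.066)[:2] for u,v in((237,82),(265,124),(292,68),(322,107))]
print(np.round(h,4))
m=np.array([[21,28],[21,-28],[63,28],[63,-28]])/1000
q=least_squares(lambda p:((m@np.array([[np.cos(p[2]),np.sin(p[2])],[-np.sin(p[2]),np.cos(p[2])]])+p[:2])-h).ravel(),[.5365,.222,.03]);print(q.x,np.degrees(q.x[2]),np.round(q.fun,4))
E
```

```text
time_s: 11.7
tcp_pos: [0.403, 0.0984, 0.0327]
eef_rot: [-0.0, 1.0, 0.016, 0.001]
wrist_force: [0.4, 0.4, 0.8]
gripper_width: 0.091
finger_force: 0.0
time_s: 12.32
tcp_pos: [0.4018, 0.0984, 0.0322]
eef_rot: [0.0, 1.0, 0.016, 0.0]
wrist_force: [-0.4, 0.1, 2.5]
gripper_width: 0.0563
finger_force: 30.0
[[0.5589 0.2512]
 [0.5585 0.1965]
 [0.5994 0.2514]
 [0.6007 0.1991]]
[0.53739007 0.22382835 0.0173092 ] 0.9917442046597771 [-0.001   0.001   0.0004 -0.0003  0.0004  0.0015  0.0002 -0.0021]
```

```bash
python3 -m creep '[0,0,2,0,0,0,0,0,4,0,0,0,0,0,4,0,0,0,0.8,-4.1,0,0,0,0,0.8,-4.1,0,0,0,0,0.8,-4.1,0,0,0,0,0.8,-4.1,0,0,0,0,0.6,-3.9,0,0,0,0,0,0,-4,0,0,0,0,0,-3,0,0,0,0,0,-1.8,0,0,0,0,0,-0.6,0,0,0,0,0,-0.3,0,0,0,0,0,0,0,0,0]' 55
```

```text
time_s: 14.08
tcp_pos: [0.4401, -0.1046, 0.0354]
eef_rot: [0.0, 1.0, 0.016, 0.0]
wrist_force: [0.5, 0.9, -2.4]
gripper_width: 0.0564
finger_force: 30.0
```

```bash
python3 -m creep '[0,0,-0.2,0,0,0,0,0,0,0,0,0]' 55;python3 -m creep '[0,0,0,0,0,0,0,0,0,0,0,0,0,0,0,0,0,0,0,0,3,0,0,0,0,0,5,0,0,0,0,0,5,0,0,0,0,0,4,0,0,0,1.4,-4.5,0,0,0,-2,1.4,-4.5,0,0,0,-2,1.4,-4.5,0,0,0,-2,1.4,-4.5,0,0,0,-2,1.3,-4.4,0,0,0,-2,0,0,0,0,0,0]' 80;  python3 -m creep '[0,0,0,0,0,0,0,0,0,0,0,0]' 44; python3 - <<'E'
from h import *
f=optics.grab_frame("side");g=optics.grab_frame("top");print(np.round(proj(f,robot.get_obs()["tcp_pos"]),1),np.round(proj(g,robot.get_obs()["tcp_pos"]),1))
a=cv2.resize(f["image"][190:310,200:310],(400,436),interpolation=cv2.INTER_CUBIC);b=cv2.resize(g["image"][190:270,270:370],(400,436),interpolation=cv2.INTER_CUBIC)
cv2.imwrite("pics/m7.png",np.hstack([a,b]))
E
```

```text
time_s: 14.32
tcp_pos: [0.4399, -0.1046, 0.0332]
eef_rot: [0.0, 1.0, 0.016, 0.0]
wrist_force: [-0.2, 0.0, -2.0]
gripper_width: 0.0567
finger_force: 30.0
time_s: 15.95
tcp_pos: [0.5091, -0.3312, 0.2021]
eef_rot: [0.0, 0.997, -0.072, -0.0]
wrist_force: [-0.6, 1.3, 0.5]
gripper_width: 0.0732
finger_force: 0.0
time_s: 16.2
tcp_pos: [0.5085, -0.3274, 0.2032]
eef_rot: [-0.0, 0.998, -0.07, -0.0]
wrist_force: [0.0, 0.1, 0.4]
gripper_width: 0.0558
finger_force: 0.0
[292.3 230.3] [343.6 216.2]
```

View pics/m7.png

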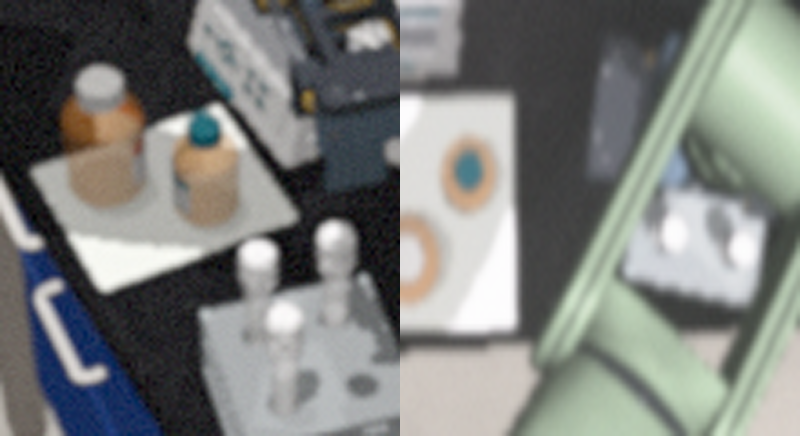

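Both bottles stand wholly on the mat: bases at side crop (105,200) and (207,215), inside its edges. I'll pick the first tube.

```bash
python3 -m creep '[0,-0.2,-3,0,0,0,0,0,-3,0,0,0,0,0,-3,0,0,0,0,0,-3,0,0,0,0,0,-1.3,0,0,0,0,0,-0.4,0,0,0,0,0,0,0,0,0]' 44; python3 -m creep '[0,0,0,0,0,0,0,0,0,0,0,0,0,0,0,0,0,0,0,0,0,0,0,0]' 12
```

```text
time_s: 17.18
tcp_pos: [0.5093, -0.3308, 0.0668]
eef_rot: [0.0, 0.997, -0.071, 0.001]
wrist_force: [-0.4, -0.0, -0.1]
gripper_width: 0.0402
finger_force: 0.0
time_s: 17.68
tcp_pos: [0.5092, -0.3307, 0.0666]
eef_rot: [0.0, 0.997, -0.071, 0.001]
wrist_force: [-0.2, 0.1, 2.9]
gripper_width: 0.0207
finger_force: 30.0
```

```bash
python3 -m creep '[0,0,0,0,0,0,0,0,0,0,0,0]' 12; python3 - <<'E'
from h import *
f=optics.grab_frame("side")
cv2.imwrite("pics/m8.png",cv2.resize(f["image"][210:320,240:330],None,fx=5,fy=5,interpolation=cv2.INTER_CUBIC))
E
```

```text
time_s: 17.92
tcp_pos: [0.5092, -0.3308, 0.0666]
eef_rot: [0.0, 0.997, -0.071, 0.001]
wrist_force: [0.1, 1.2, 5.0]
gripper_width: 0.0207
finger_force: 30.0
```

View pics/m8.png

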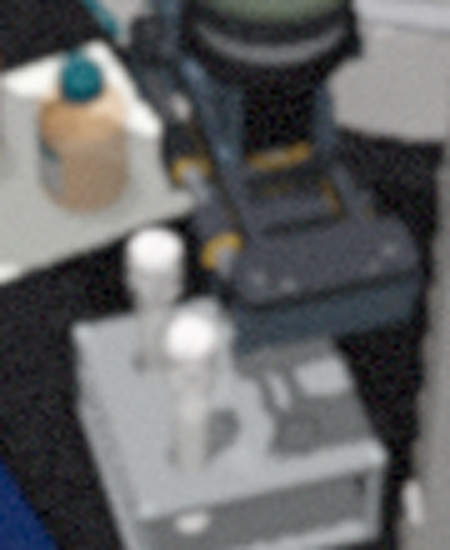

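```bash
python3 -m creep '[0,0,0,0,0,0,0,0,0,0,0,0,0,0,-0.5,0,0,0,0,0,0,0,0,0]' 35; python3 -m creep '[0,0,0,0,0,0,0,0,0,0,0,0,0,0,0,0,0,0,0,0,0,0,0,0,0,0,0,0,0,0]' 12
```

```text
time_s: 18.48
tcp_pos: [0.5082, -0.3302, 0.0601]
eef_rot: [-0.0, 0.997, -0.071, -0.001]
wrist_force: [0.2, -0.2, 0.4]
gripper_width: 0.0318
finger_force: 0.0
time_s: 19.1
tcp_pos: [0.5088, -0.3305, 0.061]
eef_rot: [0.0, 0.997, -0.071, 0.0]
wrist_force: [0.1, -0.3, -0.7]
gripper_width: 0.0199
finger_force: 30.0
```

```bash
python3 -m creep '[0,0,2,0,0,0,0,0,4,0,0,0,0,0,5,0,0,0,0,0,3,0,0,0,0,0,0,0,0,0,0,0,0,0,0,0]' 12; python3 - <<'E'
from h import *
f=optics.grab_frame("side")
cv2.imwrite("pics/m9.png",cv2.resize(f["image"][190:310,240:330],None,fx=5,fy=5,interpolation=cv2.INTER_CUBIC))
print(np.round(proj(f,robot.get_obs()["tcp_pos"]),1))
E
```

```text
time_s: 19.85
tcp_pos: [0.508, -0.3301, 0.1996]
eef_rot: [-0.001, 0.997, -0.071, -0.001]
wrist_force: [-0.2, 0.2, -0.5]
gripper_width: 0.0202
finger_force: 30.0
[292.5 232.5]
```

View pics/m9.png

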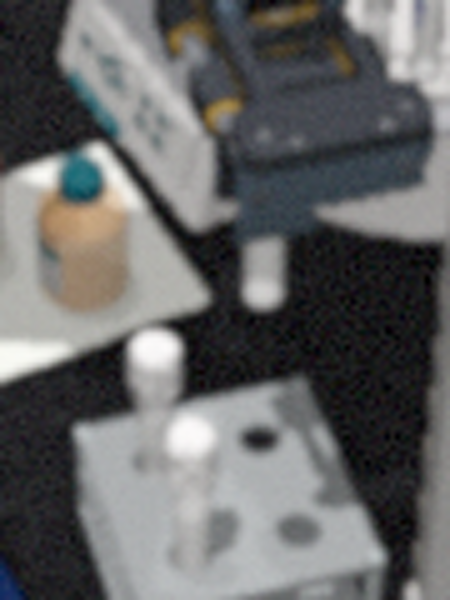

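```bash
cat >> h.py <<'E'
def foot(n,win,thr=110):
    f=optics.grab_frame(n);o=robot.get_obs();t=np.array(o["tcp_pos"])
    for d in(.01,.03,.055):print("axis -",d,np.round(proj(f,t-[0,0,d]),2))
    g=f["image"].min(2).astype(int);
    for v in range(win[2],win[3]):
        r=g[v,win[0]:win[1]];i=np.nonzero(r>thr)[0]
        print(v,(win[0]+i.min(),win[0]+i.max(),round(float((np.arange(*win[:2])[i]*1.).mean()),1)) if len(i) else "-")
E
python3 - <<'E'
from h import *
foot("side",(283,303,236,256))
E
```

```text
axis - 0.01 [292.39 235.96]
axis - 0.03 [292.18 242.61]
axis - 0.055 [291.92 250.7 ]
236 -
237 -
238 (np.int64(291), np.int64(295), 293.0)
239 (np.int64(289), np.int64(295), 292.0)
240 (np.int64(289), np.int64(295), 292.0)
241 (np.int64(289), np.int64(295), 292.0)
242 (np.int64(289), np.int64(295), 292.0)
243 (np.int64(289), np.int64(295), 292.0)
244 (np.int64(289), np.int64(295), 292.0)
245 (np.int64(289), np.int64(295), 292.0)
246 (np.int64(289), np.int64(295), 292.0)
247 (np.int64(288), np.int64(296), 292.0)
248 (np.int64(288), np.int64(296), 292.0)
249 (np.int64(289), np.int64(295), 292.0)
250 (np.int64(289), np.int64(295), 292.0)
251 (np.int64(290), np.int64(294), 292.0)
252 -
253 -
254 -
255 -
```

```bash
python3 -m creep '[-2.9,4,0,0,0,0,-2.9,4,0,0,0,0,0,5,0,0,0,1.6,0,5,0,0,0,1.6,0,5,0,0,0,1.6,0,5,0,0,0,1.6,0,5,0,0,0,1.6,0,5,0,0,0,1.6,3.8,3.7,0,0,0,0,3.8,3.7,0,0,0,0,3.8,3.7,0,0,0,0,3.8,3.6,0,0,0,0,0,0,-3,0,0,0,0,0,-2,0,0,0,0,0,0,0,0,0,0,0,0,0,0,0]' 12;  python3 - <<'E'
from h import *
f=optics.grab_frame("side");t=np.array(robot.get_obs()["tcp_pos"])
p=proj(f,t-[0,0,.06]);print(p,proj(f,[.6005,.1975,.066]))
u,v=int(p[0]),int(p[1])
cv2.imwrite("pics/m10.png",cv2.resize(f["image"][v-45:v+35,u-40:u+40],(600,600),interpolation=cv2.INTER_CUBIC));print(u-40,v-45)
E
```

```text
time_s: 21.95
tcp_pos: [0.603, 0.1964, 0.1511]
eef_rot: [0.0, 1.0, 0.013, 0.0]
wrist_force: [0.7, -0.5, 0.1]
gripper_width: 0.0198
finger_force: 30.0
[242.83562066 136.77479846] [242.20046974 143.99863708]
202 91
```

View pics/m10.png

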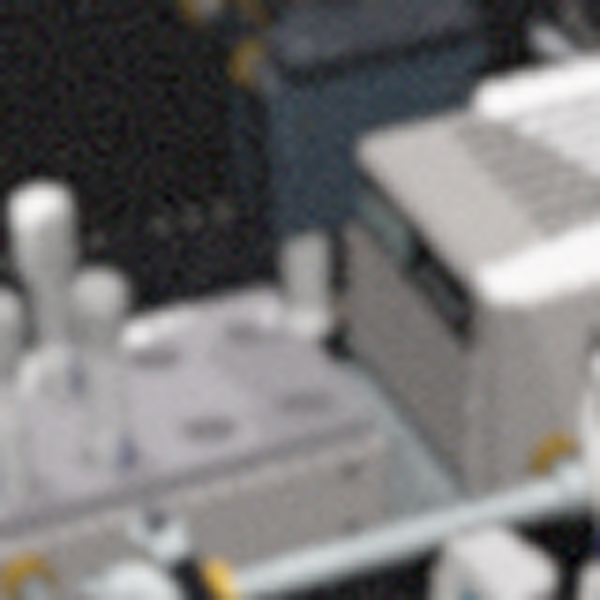

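The foot hangs over the block at crop (310,325). The target well is at crop (308,402), with the other free wells at (210,430), (250,332) and (157,357). Now a fit.

```bash
python3 - <<'E'
from est import *
H=np.array([onz(S,(202+(u+.5)/7.5-.5,91+(v+.5)/7.5-.5),.066)[:2] for u,v in((157,357),(210,430),(250,332),(308,402))])
H2=np.array([[.5589,.2512],[.5585,.1965],[.5994,.2514],[.6007,.1991]])
print(np.round(H,4));h=(H+H2)/2
m=np.array([[21,28],[21,-28],[63,28],[63,-28]])/1000
tf=lambda p:m@np.array([[np.cos(p[2]),np.sin(p[2])],[-np.sin(p[2]),np.cos(p[2])]])+p[:2]
q=least_squares(lambda p:(tf(p)-h).ravel(),[.5365,.222,.03]);print(q.x,np.degrees(q.x[2]),np.round(q.fun,4));print(np.round(tf(q.x),4))
E
```

```text
[[0.5575 0.2513]
 [0.5587 0.1944]
 [0.5985 0.2524]
 [0.6014 0.1961]]
[0.53721426 0.22293729 0.02676677] 1.5336229657303386 [-0.0007  0.0002  0.0003  0.0001  0.0005  0.0007 -0.0001 -0.001 ]
[[0.5575 0.2515]
 [0.559  0.1955]
 [0.5994 0.2526]
 [0.6009 0.1966]]
```

```bash
python3 -m creep '[-0.2,0,-1.5,0,0,0,0,0,-0.8,0,0,0,0,0,0,0,0,0,0,0,0,0,0,0]' 12;  python3 - <<'E'
from h import *
import time
P=[]
for _ in range(8):
    optics.grab_frame("side");P.append(robot.get_obs()["tcp_pos"])
print(np.round(np.mean(P,0),4),np.round(np.std(P,0),4))
E
```

```text
time_s: 22.5
tcp_pos: [0.6009, 0.1965, 0.1281]
eef_rot: [-0.0, 1.0, 0.013, 0.0]
wrist_force: [-0.4, 0.1, -1.1]
gripper_width: 0.0199
finger_force: 30.0
[0.6009 0.1965 0.1283] [0.0001 0.     0.0001]
```

```bash
python3 -m creep '[0,0,-0.5,0,0,0,0,0,-0.5,0,0,0,0,0,-0.5,0,0,0,0,0,-0.3,0,0,0]' 12;python3 -m creep '[0,0,-0.8,0,0,0,0,0,-0.8,0,0,0,0,0,-0.7,0,0,0,0,0,-0.5,0,0,0,0,0,-0.4,0,0,0,0,0,0,0,0,0]' 12
```

```text
time_s: 23.4
tcp_pos: [0.6005, 0.1963, 0.1094]
eef_rot: [0.0, 1.0, 0.013, -0.0]
wrist_force: [0.4, -0.0, -0.1]
gripper_width: 0.0196
finger_force: 30.0
time_s: 24.15
tcp_pos: [0.6006, 0.1964, 0.0777]
eef_rot: [0.0, 1.0, 0.013, -0.0]
wrist_force: [0.1, 1.2, -0.3]
gripper_width: 0.02
finger_force: 30.0
```

```bash
python3 -m creep '[0,0,-0.3,0,0,0,0,0,-0.2,0,0,0,0,0,0,0,0,0]' 12
```

```text
time_s: 24.52
tcp_pos: [0.6008, 0.1965, 0.073]
eef_rot: [0.0, 1.0, 0.013, 0.0]
wrist_force: [0.5, 0.1, -0.1]
gripper_width: 0.0198
finger_force: 30.0
```

```bash
python3 -m creep '[0,0,-0.1,0,0,0,0,0,0,0,0,0]' 12
```

```text
time_s: 24.78
tcp_pos: [0.6013, 0.1966, 0.0728]
eef_rot: [-0.0, 1.0, 0.013, 0.001]
wrist_force: [-0.6, -1.2, 4.2]
gripper_width: 0.02
finger_force: 30.0
```

```bash
python3 -m creep '[0,0,0,0,0,0,0,0,0,0,0,0,0,0,0,0,0,0,0,0,0,0,0,0,0,0,2,0,0,0,0,0,4,0,0,0,0,0,5,0,0,0]' 38; python3 -m creep '[-3.8,-3.7,0.5,0,0,0,-3.8,-3.7,0.5,0,0,0,-3.8,-3.7,0,0,0,0,-3.7,-3.6,0,0,0,0,0,-5,0,0,0,-1.6,0,-5,0,0,0,-1.6,0,-5,0,0,0,-1.6,0,-5,0,0,0,-1.6,0,-5,0,0,0,-1.6,0,-5,0,0,0,-1.6,0.5,-3.8,0,0,0,0,0.5,-3.7,0,0,0,0,0,0,0,0,0,0,0,0,0,0,0,0]' 42;  python3 - <<'E'
from h import *
f=optics.grab_frame("side")
P=[.6009,.1966]
for z in(.135,.15):print(np.round(proj(f,[*P,z]),1))
g=f["image"].min(2).astype(int)
for v in range(100,146,3):
    print(v,g[v,232:256])
E
```

```text
time_s: 25.65
tcp_pos: [0.6, 0.1962, 0.182]
eef_rot: [0.0, 1.0, 0.013, -0.001]
wrist_force: [0.6, 0.4, -0.2]
gripper_width: 0.0346
finger_force: 0.0
time_s: 27.4
tcp_pos: [0.4594, -0.3249, 0.1917]
eef_rot: [-0.0, 0.997, -0.071, -0.0]
wrist_force: [0.1, -0.0, -0.1]
gripper_width: 0.0382
finger_force: 0.0
[241.5 124.5]
[241.3 120.1]
100 [ 94 102  99  99  97  97  97  95 101  97  99 100  96 102 109 113 121 121
 119 109 102  94  93  85]
103 [101  98 100  99  99  99  96 100 100  94 101 105 108 110 107 102  89  77
  59  48  37  46  46  39]
106 [ 99  97 100  99  99  95  99  98  95  97 101 101 102  89  68  59  46  33
  34  36  37  42  39  33]
109 [ 97  98  97  99 100  98 100  96 101 103 100  95  75  53  51  61  71  65
  62  48  37  41  41  39]
112 [ 96 101  98  98  99  97  97  97  90  98  99  86  58  36  47  48  71  65
  50  43  34  37  37  37]
115 [102  98  99  93 103  99  97  97 101  94  96  81  54  40  34  45  47  35
  39  43  34  43  36  40]
118 [103 101 102 103  98  96  98  94 100  98  90  89  74  50  49  35  37  47
  37  38  40  39  43  42]
121 [100  98  94  99  95 101  99 100  97  95  88  98  89  81  57  42  39  45
  31  41  39  44  42  45]
124 [88 97 99 99 96 99 96 97 98 99 97 94 92 87 84 74 58 44 36 44 39 39 35 41]
127 [32 37 50 52 69 81 89 97 99 96 94 95 99 95 96 99 96 83 63 50 43 46 50 67]
130 [164 188 202 215 221 228 223 200 168 140 135 128 114 104 101  94  95  94
  95  91  87  77  70  67]
133 [231 223 221 222 224 229 233 218 197 180 171 163 149 118  89  84  89 100
  93  85  84  86  89  91]
136 [220 202 194 192 203 214 221 219 203 192 192 185 160 114  61  65 117 140
 119  90  65  67  66  78]
139 [248 248 249 249 247 248 246 235 210 193 193 190 179 164 145 144 139 132
 114  79  60  73  71  73]
142 [247 247 247 248 248 247 243 229 209 193 191 192 180 169 171 194 215 218
 191 134  77  68  69  71]
145 [243 245 246 249 248 246 233 214 194 186 188 189 191 202 219 230 237 234
 209 157  91  63  69  74]
```

```bash
python3 -m creep '[0.1,-0.1,-3,0,0,0,0,0,-3,0,0,0,0,0,-3,0,0,0,0,0,-2.5,0,0,0,0,0,-1.2,0,0,0,0,0,-0.4,0,0,0,0,0,0,0,0,0]' 42; python3 -m creep '[0,0,0,0,0,0,0,0,0,0,0,0,0,0,0,0,0,0,0,0,0,0,0,0,0,0,0,0,0,0]' 12
```

```text
time_s: 28.32
tcp_pos: [0.4612, -0.3266, 0.0616]
eef_rot: [0.0, 0.997, -0.071, 0.0]
wrist_force: [0.5, 0.1, 0.7]
gripper_width: 0.0384
finger_force: 0.0
time_s: 28.95
tcp_pos: [0.4611, -0.3263, 0.0615]
eef_rot: [-0.0, 0.997, -0.071, 0.0]
wrist_force: [1.6, 3.5, 4.8]
gripper_width: 0.0203
finger_force: 29.8
```

```bash
python3 -m creep '[0,0,2,0,0,0,0,0,4,0,0,0,0,0,5,0,0,0,0,0,3,0,0,0,0,0,0,0,0,0,0,0,0,0,0,0]' 12; python3 - <<'E'
from h import *
t=robot.get_obs()["tcp_pos"];f=optics.grab_frame("side");p=proj(f,np.array(t)-[0,0,.05]).astype(int)
foot("side",(p[0]-10,p[0]+11,p[1]-12,p[1]+8))
f=optics.grab_frame("side")
cv2.imwrite("pics/m11.png",np.hstack([cv2.resize(f["image"][100:190,170:270],(400,360),interpolation=cv2.INTER_CUBIC),cv2.resize(f["image"][180:280,230:330],(360,360),interpolation=cv2.INTER_CUBIC)]))
E
```

```text
time_s: 29.7
tcp_pos: [0.4599, -0.3263, 0.1994]
eef_rot: [-0.0, 0.997, -0.071, -0.001]
wrist_force: [-0.4, -0.3, -1.5]
gripper_width: 0.0197
finger_force: 29.9
axis - 0.01 [270.98 241.47]
axis - 0.03 [271.02 248.12]
axis - 0.055 [271.07 256.22]
242 -
243 (np.int64(270), np.int64(277), 273.5)
244 (np.int64(267), np.int64(278), 272.5)
245 (np.int64(266), np.int64(279), 272.5)
246 (np.int64(265), np.int64(280), 272.5)
247 (np.int64(264), np.int64(281), 272.5)
248 (np.int64(264), np.int64(281), 272.5)
249 (np.int64(263), np.int64(281), 272.0)
250 (np.int64(261), np.int64(281), 271.0)
251 (np.int64(261), np.int64(281), 271.0)
252 (np.int64(261), np.int64(279), 270.0)
253 (np.int64(261), np.int64(275), 268.0)
254 (np.int64(261), np.int64(274), 267.5)
255 (np.int64(261), np.int64(273), 267.0)
256 (np.int64(261), np.int64(272), 266.5)
257 (np.int64(261), np.int64(262), 261.5)
258 -
259 -
260 -
261 -
```

View pics/m11.png

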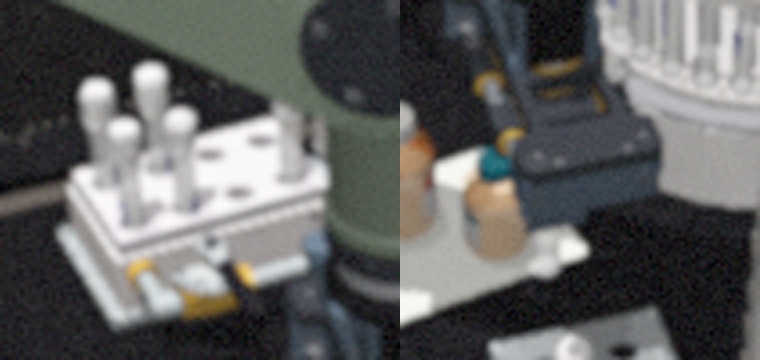

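The left crop shows the first tube standing home at (290,150). The second hangs upright in the gripper with its foot at (545,265). On to the next well.

```bash
python3 -m creep '[0,5.4,0.5,0,0,1.4,0,5.4,0.5,0,0,1.4,0,5.4,0.5,0,0,1.4,0,5.4,0,0,0,1.4,0,5.4,0,0,0,1.4,0,5.4,0,0,0,1.4,0,5.4,0,0,0,1.2,3.5,5,0,0,0,0,3.5,5,0,0,0,0,3.5,5,0,0,0,0,3.4,5,0,0,0,0,0,0,-3,0,0,0,0,0,-3,0,0,0,0,0,0,0,0,0,0,0,0,0,0,0]' 12;  python3 - <<'E'
from h import *
t=np.mean([(optics.grab_frame("side"),robot.get_obs()["tcp_pos"])[1] for _ in range(3)],0);print(np.round(t,4),"go",np.round((np.array([.5994,.2526])-t[:2])*100,2))
f=optics.grab_frame("side");p=proj(f,t-[0,0,.05]).astype(int)
foot("side",(p[0]-10,p[0]+11,p[1]-12,p[1]+8),90)
E
```

```text
time_s: 31.72
tcp_pos: [0.6002, 0.2515, 0.1566]
eef_rot: [-0.0, 1.0, 0.013, 0.0]
wrist_force: [1.1, 0.0, -0.5]
gripper_width: 0.0202
finger_force: 29.9
[0.6006 0.2516 0.1575] go [-0.12  0.1 ]
axis - 0.01 [234.22 111.88]
axis - 0.03 [234.55 117.68]
axis - 0.055 [234.97 124.8 ]
111 (np.int64(234), np.int64(235), 234.5)
112 (np.int64(232), np.int64(236), 234.0)
113 (np.int64(231), np.int64(236), 233.5)
114 (np.int64(231), np.int64(236), 233.5)
115 (np.int64(231), np.int64(237), 234.0)
116 (np.int64(231), np.int64(237), 234.0)
117 (np.int64(231), np.int64(237), 234.0)
118 (np.int64(231), np.int64(236), 233.5)
119 (np.int64(231), np.int64(242), 236.1)
120 (np.int64(231), np.int64(244), 237.5)
121 (np.int64(231), np.int64(244), 237.5)
122 (np.int64(231), np.int64(244), 237.5)
123 (np.int64(231), np.int64(244), 237.5)
124 (np.int64(232), np.int64(244), 238.0)
125 (np.int64(234), np.int64(244), 239.3)
126 (np.int64(238), np.int64(244), 241.0)
127 (np.int64(238), np.int64(244), 241.0)
128 (np.int64(238), np.int64(244), 241.0)
129 (np.int64(236), np.int64(244), 240.0)
130 (np.int64(233), np.int64(244), 238.5)
```

```bash
python3 -m creep '[0.1,0.1,-1.5,0,0,0,0,0,-1.4,0,0,0,0,0,-0.5,0,0,0,0,0,-0.5,0,0,0,0,0,-0.5,0,0,0,0,0,-0.5,0,0,0,0,0,0,0,0,0]' 12
```

```text
time_s: 32.85
tcp_pos: [0.6002, 0.252, 0.1059]
eef_rot: [0.001, 1.0, 0.013, -0.001]
wrist_force: [-0.1, -2.2, -2.0]
gripper_width: 0.0199
finger_force: 29.8
```

```bash
python3 -m creep '[0,0,-0.8,0,0,0,0,0,-0.8,0,0,0,0,0,-0.6,0,0,0,0,0,-0.5,0,0,0,0,0,-0.2,0,0,0,0,0,0,0,0,0]' 12;python3 -m creep '[0,0,-0.2,0,0,0,0,0,0,0,0,0]' 12
```

```text
time_s: 33.6
tcp_pos: [0.6005, 0.2524, 0.0775]
eef_rot: [0.0, 1.0, 0.013, -0.0]
wrist_force: [-0.1, -2.3, -1.3]
gripper_width: 0.0199
finger_force: 29.8
time_s: 33.85
tcp_pos: [0.6008, 0.2524, 0.076]
eef_rot: [0.0, 1.0, 0.013, 0.0]
wrist_force: [-0.3, -3.1, 0.4]
gripper_width: 0.0203
finger_force: 29.8
```

```bash
python3 -m creep '[0,0,-0.2,0,0,0,0,0,0,0,0,0]' 12;python3 -m creep '[0,0,-0.1,0,0,0,0,0,0,0,0,0]' 12
```

```text
time_s: 34.1
tcp_pos: [0.6007, 0.2525, 0.0739]
eef_rot: [0.0, 1.0, 0.013, -0.0]
wrist_force: [0.7, -2.7, 0.7]
gripper_width: 0.0202
finger_force: 29.8
time_s: 34.35
tcp_pos: [0.6012, 0.2526, 0.0736]
eef_rot: [-0.0, 1.0, 0.013, 0.001]
wrist_force: [-0.1, -3.7, 4.9]
gripper_width: 0.0197
finger_force: 29.8
```

```bash
python3 -m creep '[0,0,0,0,0,0,0,0,0,0,0,0,0,0,0,0,0,0,0,0,0,0,0,0,0,0,2,0,0,0,0,0,4,0,0,0,0,0,5,0,0,0]' 38; python3 -m creep '[-3.5,-5,1,0,0,0,-3.5,-5,0,0,0,0,-3.5,-5,0,0,0,0,-3.5,-5,0,0,0,0,-0.1,-5.4,0,0,0,-1.4,-0.1,-5.4,0,0,0,-1.4,-0.1,-5.4,0,0,0,-1.4,-0.1,-5.4,0,0,0,-1.4,-0.1,-5.4,0,0,0,-1.4,-0.1,-5.4,0,0,0,-1.4,-0.1,-5.3,0,0,0,-1.2,-0.1,-5.3,0,0,0,0,0,0,0,0,0,0,0,0,0,0,0,0]' 42
```

```text
time_s: 35.22
tcp_pos: [0.6, 0.2523, 0.1829]
eef_rot: [0.0, 1.0, 0.013, -0.001]
wrist_force: [1.6, -0.5, 0.3]
gripper_width: 0.0348
finger_force: 0.0
time_s: 36.98
tcp_pos: [0.4525, -0.377, 0.1927]
eef_rot: [-0.001, 0.997, -0.071, -0.0]
wrist_force: [0.1, 0.0, -0.4]
gripper_width: 0.0378
finger_force: 0.0
```

```bash
python3 -m creep '[0,0,-3,0,0,0,0,0,-3,0,0,0,0,0,-3,0,0,0,0,0,-2.5,0,0,0,0,0,-1.3,0,0,0,0,0,-0.4,0,0,0,0,0,0,0,0,0]' 42; python3 -m creep '[0,0,0,0,0,0,0,0,0,0,0,0,0,0,0,0,0,0,0,0,0,0,0,0,0,0,0,0,0,0]' 12; python3 -m creep '[0,0,2,0,0,0,0,0,4,0,0,0,0,0,5,0,0,0,0,0,3,0,0,0,0,0,0,0,0,0,0,0,0,0,0,0]' 12; python3 - <<'E'
from h import *
t=robot.get_obs()["tcp_pos"];f=optics.grab_frame("side");p=proj(f,np.array(t)-[0,0,.05]).astype(int)
foot("side",(p[0]-10,p[0]+11,p[1]-12,p[1]+8))
E
```

```text
time_s: 37.85
tcp_pos: [0.4532, -0.3775, 0.0617]
eef_rot: [0.0, 0.998, -0.071, 0.0]
wrist_force: [0.1, 0.0, 0.8]
gripper_width: 0.0382
finger_force: 0.0
time_s: 38.48
tcp_pos: [0.4532, -0.3779, 0.0617]
eef_rot: [0.0, 0.997, -0.071, 0.001]
wrist_force: [-0.3, -1.3, 5.5]
gripper_width: 0.0198
finger_force: 30.0
time_s: 39.22
tcp_pos: [0.452, -0.3769, 0.1993]
eef_rot: [-0.001, 0.997, -0.071, -0.001]
wrist_force: [-0.5, -0.2, -1.3]
gripper_width: 0.0202
finger_force: 30.0
axis - 0.01 [277.69 258.8 ]
axis - 0.03 [277.65 265.46]
axis - 0.055 [277.6  273.57]
259 -
260 -
261 (np.int64(277), np.int64(280), 278.5)
262 (np.int64(274), np.int64(280), 277.0)
263 (np.int64(274), np.int64(281), 277.5)
264 (np.int64(274), np.int64(281), 277.5)
265 (np.int64(274), np.int64(281), 277.5)
266 (np.int64(274), np.int64(281), 277.5)
267 (np.int64(274), np.int64(281), 277.5)
268 (np.int64(274), np.int64(281), 277.5)
269 (np.int64(274), np.int64(281), 277.5)
270 (np.int64(273), np.int64(287), 279.9)
271 (np.int64(273), np.int64(287), 280.0)
272 (np.int64(273), np.int64(287), 280.0)
273 (np.int64(270), np.int64(287), 278.5)
274 (np.int64(267), np.int64(287), 277.0)
275 (np.int64(267), np.int64(287), 277.0)
276 (np.int64(267), np.int64(286), 276.5)
277 (np.int64(267), np.int64(286), 276.5)
278 (np.int64(267), np.int64(286), 276.5)
```

```bash
python3 -m creep '[0,5.4,0.5,0,0,1.4,0,5.4,0.5,0,0,1.4,0,5.4,0.5,0,0,1.4,0,5.4,0,0,0,1.4,0,5.4,0,0,0,1.4,0,5.4,0,0,0,1.4,0,5.4,0,0,0,1.2,0,5.4,0,0,0,0,3.5,4.7,0,0,0,0,3.5,4.7,0,0,0,0,3.5,4.7,0,0,0,0,0,0,-3,0,0,0,0,0,-3,0,0,0,0,0,0,0,0,0,0,0,0,0,0,0]' 12;  python3 - <<'E'
from h import *
t=np.mean([(optics.grab_frame("side"),robot.get_obs()["tcp_pos"])[1] for _ in range(3)],0);print(np.round(t,4),"go",np.round((np.array([.559,.1955])-t[:2])*100,2))
E
```

```text
time_s: 41.2
tcp_pos: [0.5581, 0.1955, 0.1564]
eef_rot: [-0.0, 1.0, 0.013, 0.0]
wrist_force: [0.8, -0.3, 0.0]
gripper_width: 0.0201
finger_force: 30.0
[0.5585 0.1955 0.1572] go [ 0.05 -0.  ]
```

```bash
python3 -m creep '[0.05,0,-1.5,0,0,0,0,0,-1.4,0,0,0,0,0,-0.5,0,0,0,0,0,-0.5,0,0,0,0,0,-0.5,0,0,0,0,0,-0.5,0,0,0,0,0,0,0,0,0]' 12;python3 -m creep '[0,0,-0.8,0,0,0,0,0,-0.8,0,0,0,0,0,-0.6,0,0,0,0,0,-0.5,0,0,0,0,0,-0.2,0,0,0,0,0,0,0,0,0]' 12;python3 -m creep '[0,0,-0.2,0,0,0,0,0,-0.2,0,0,0,0,0,0,0,0,0]' 12
```

```text
time_s: 42.22
tcp_pos: [0.5576, 0.1953, 0.1058]
eef_rot: [0.0, 1.0, 0.013, -0.001]
wrist_force: [0.1, 0.1, -0.3]
gripper_width: 0.02
finger_force: 30.0
time_s: 42.98
tcp_pos: [0.5582, 0.1954, 0.0778]
eef_rot: [0.0, 1.0, 0.013, -0.0]
wrist_force: [0.4, 0.3, -0.2]
gripper_width: 0.0201
finger_force: 30.0
time_s: 43.35
tcp_pos: [0.5581, 0.1954, 0.0738]
eef_rot: [0.0, 1.0, 0.013, -0.0]
wrist_force: [0.4, -0.5, -0.5]
gripper_width: 0.02
finger_force: 30.0
```

```bash
python3 -m creep '[0,0,-0.1,0,0,0,0,0,0,0,0,0]' 12; python3 -m creep '[0,0,0,0,0,0,0,0,0,0,0,0,0,0,0,0,0,0,0,0,0,0,0,0,0,0,2,0,0,0,0,0,4,0,0,0,0,0,5,0,0,0,0,0,0,0,0,0]' 38; python3 - <<'E'
from est import *
print(np.round(robot.get_obs()["joint_pos"],2))
g=T["image"].mean(2).astype(int)
print("cols",list(range(198,236,1)))
for r in range(206,222):print(r,g[r,198:236])
for c in(216,220,224,228):print(c,[np.round(onz(T,(c,r),.085)[:2],4).tolist() for r in(214,215)])
m=np.zeros((560,800,3))
m[:,:400]=cv2.resize(np.clip((T["image"][195:235,198:238]-30)*3,0,255),(400,560),interpolation=cv2.INTER_CUBIC)[:560]
f=S
m[:,400:]=cv2.resize(np.clip((S["image"][150:190,205:245]-10)*2,0,255),(400,560),interpolation=cv2.INTER_CUBIC)
cv2.imwrite("pics/m12.png",m.astype(np.uint8))
E
```

```text
time_s: 43.6
tcp_pos: [0.5586, 0.1955, 0.0734]
eef_rot: [-0.0, 1.0, 0.013, 0.0]
wrist_force: [0.2, 0.1, 1.9]
gripper_width: 0.0201
finger_force: 30.0
time_s: 44.6
tcp_pos: [0.5607, 0.1963, 0.1875]
eef_rot: [-0.001, 1.0, 0.013, 0.004]
wrist_force: [0.4, 0.1, -0.5]
gripper_width: 0.0346
finger_force: 0.0
[ 0.32  0.36  1.57 -0.    1.2   1.86]
cols [198, 199, 200, 201, 202, 203, 204, 205, 206, 207, 208, 209, 210, 211, 212, 213, 214, 215, 216, 217, 218, 219, 220, 221, 222, 223, 224, 225, 226, 227, 228, 229, 230, 231, 232, 233, 234, 235]
206 [105  75  71  74  86 110 150 198 218 201 156 111  83  70  68  68  69  70
  68  68  67  68  69  69  71  69  69  69  68  68  68  68  68  70  69  69
  69  69]
207 [107  75  70  78 105 140 168 191 201 194 172 139 102  76  67  67  68  69
  69  67  66  67  67  68  67  69  68  68  68  68  67  68  68  68  70  69
  70  69]
208 [111  75  70  80 116 158 179 189 194 193 183 160 115  80  66  65  66  67
  66  66  66  66  66  65  66  66  66  67  66  67  66  67  67  67  69  68
  68  68]
209 [111  75  70  81 117 157 176 184 189 190 182 160 116  77  66  64  63  64
  65 
[... 1459 characters left out ...]
  67  68  68  68  68  68  68  67  69  70  69  69
  68  69]
219 [116  74  69  83 124 180 222 243 249 251 251 248 245 243 235 208 149  95
  70  66  67  67  66  67  67  67  67  66  69  68  68  67  69  69  69  70
  70  68]
220 [116  75  69  83 126 181 217 236 246 249 249 247 242 235 218 172 116  79
  67  65  65  65  65  64  66  65  66  66  68  68  67  68  69  69  70  70
  69  68]
221 [114  73  69  81 123 176 207 223 238 244 245 242 234 217 175 128  88  69
  66  65  64  64  64  63  64  63  64  65  66  66  66  68  68  69  69  69
  70  70]
216 [[0.5119, 0.0834], [0.5085, 0.0833]]
220 [[0.5122, 0.07], [0.5089, 0.0699]]
224 [[0.5126, 0.0567], [0.5092, 0.0565]]
228 [[0.5129, 0.0433], [0.5096, 0.0432]]
```

View pics/m12.png

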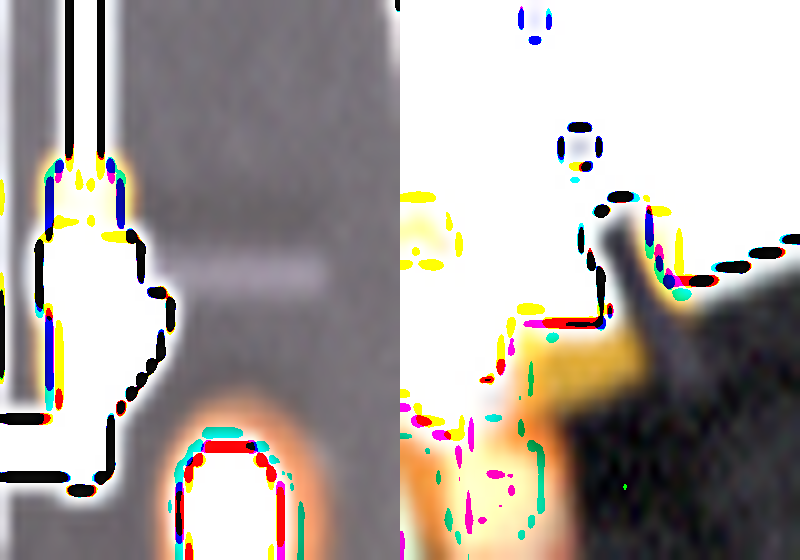

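The contrast-stretched crop shows the lever as a grey strip pointing along -y, from left crop (165,270) to (322,270). In the side view it runs from about (612,225) to (700,385).

```bash
python3 - <<'E'
from est import *
for u,v in((611,222),(622,215),(690,375),(705,390)):
    p=(205+(u-400+.5)/10-.5,150+(v+.5)/14-.5);print(np.round(p,1),np.round(onz(S,p,.085),4))
f=optics.grab_frame("side")
g=S["image"].mean(2).astype(int)
print(list(range(218,244)))
for r in range(160,186):print(r,g[r,218:244])
E
```

```text
[225.6 165.4] [0.5098 0.0942 0.085 ]
[226.8 164.9] [0.5134 0.0951 0.085 ]
[233.6 176.3] [0.5119 0.0389 0.085 ]
[235.  177.4] [0.5139 0.0328 0.085 ]
[218, 219, 220, 221, 222, 223, 224, 225, 226, 227, 228, 229, 230, 231, 232, 233, 234, 235, 236, 237, 238, 239, 240, 241, 242, 243]
160 [199 196 183 149 119 120 151 174 171 156 150 152 150 151 151 152 152 152
 151 151 152 150 152 152 151 150]
161 [178 188 186 160 133 144 179 193 179 157 150 153 152 152 151 151 151 151
 151 152 149 150 151 150 150 150]
162 [159 176 185 178 176 188 207 209 187 158 149 150 152 151 151 152 150 151
 149 150 151 150 149 150 149 151]
163 [151 158 167 177 196 211 217 212 188 155 147 150 150 151 151 148 149 151
 151 149 148 149 149 151 157 163]
164 [152 151 150 158 186 205 205 192 165 137 135 148 151 152 150 150 150 149
 148 152 153 160 163 172 180 190]
165 [165 169 164 153 163 180 174 145 114  95 118 144 157 159 153 149 151 156
 159 164 175 187 193 198 205 210]
166 [195 200 199 187 169 154 129  87  58  61  97 137 164 171 165 163 167 178
 186 193 200 209 211 209 209 205]
167 [218 222 223 217 199 170 125  67  40  45
[... 1208 characters left out ...]
]
179 [81 70 60 54 42 37 35 34 24 26 18 24 28 25 26 28 20 21 18 23 21 30 25 32
 32 31]
180 [77 71 55 37 25 21 25 19 15 18 15 26 21 15 22 27 27 16 28 23 34 33 30 30
 31 35]
181 [87 80 63 43 29 17 17 23 20 17 12 16 16 21 20 18 20 25 30 30 27 32 32 31
 34 36]
182 [102  91  73  55  30  18  16  19  17  24  19  20  19  24  20  22  23  27
  25  30  33  29  36  37  36  36]
183 [119 105  88  61  36  22  20  23   9  22  13  21  11  25  20  20  26  23
  33  27  34  37  37  38  35  33]
184 [124 116  94  67  38  21  19  12  16  12  18  19  15  15  19  18  23  25
  30  31  37  37  39  37  38  32]
185 [125 116  97  70  45  20  15  15  17  15  22  17  21  23  19  19  24  31
  33  35  32  37  35  34  35  33]
```

```bash
python3 -m creep '[-1.6,-4.3,0,0,0,10,-1.6,-4.3,0,0,0,10,-1.6,-4.2,0,0,0,10,0,0,0,0,0,10,0,0,0,0,0,10,0,0,0,0,0,10,0,0,0,0,0,10,0,0,0,0,0,10,0,0,0,0,0,10,0,0,0,0,0,0,0,0,0,0,0,0]' 45; python3 - <<'E'
from h import *
t=np.mean([(optics.grab_frame("side"),robot.get_obs()["tcp_pos"])[1] for _ in range(3)],0);print(np.round(t,4));print(np.round(robot.get_obs()["joint_pos"],2))
f=optics.grab_frame("side")
for q in("waiting_1_mid","loaded_1_mid"):
  for r in optics.outline_of(f,q):
    m=r["region"];ys,xs=np.nonzero(m);print(q,round(r["conf"],2),np.round(r["pixel"],1),xs.min(),xs.max(),ys.min(),ys.max())
for p in((.6009,.1966),(.5994,.2526),(.559,.1955)):print(np.round(proj(f,[*p,.147]),1),np.round(proj(f,[*p,.066]),1))
g=f["image"].min(2).astype(int)
for v in range(108,140,2):print(v,g[v,214:252])
E
```

```text
time_s: 46.02
tcp_pos: [0.5097, 0.0674, 0.1821]
eef_rot: [-0.001, 0.699, 0.715, -0.001]
wrist_force: [-0.1, 0.4, 0.5]
gripper_width: 0.041
finger_force: 0.0
[0.51   0.0674 0.1825]
[ 0.11  0.25  1.75 -0.    1.14  0.08]
waiting_1_mid 0.65 [227.4 136.3] 224 231 124 149
loaded_1_mid 0.65 [201.  143.8] 197 205 131 157
loaded_1_mid 0.57 [285.  294.3] 255 315 267 328
[241.3 121. ] [242.4 144.1]
[233.8 111.8] [235.2 134.7]
[227.9 124.5] [229.5 147.7]
108 [ 45  56  40  37  50  43  35  27  33  36  35  35  36  31  39  41  43  44
  40  48  51  41  49  49  45  46  45  40  38  47  43  28  48 114 188 221
 219 181]
110 [ 39  34  30  39  41  41  45  43  40  33  46  41  46  40  43  45  45  45
  50  40  30  28  28  37  38  48  44  38  50  51  51  37  53  95 141 163
 154 128]
112 [ 38  43  45  45  44  53  44  44  40  41  34  32  31  27  35  74 117 121
  91  60  34  37  53  55  57  56  55  41  52  44  46  38  49  67  80  76
  92 149]
114 [ 45  47  46  40  47  38  33  40  31  34  32  31  34  33  58  89 128 128
 108  85  78  72  77  83  73  59  44  38  23  41  36  26  43  76 106  94
  85 129]
116 [ 45  47 
[... 1206 characters left out ...]
41  55  91 135 154 156 154 144 116  83  82 108 130
 139 140]
132 [ 81  47  50  59  50  42  45  78 107 129 151 170 175 171 173 174 168 134
  97  44  10  29  35  39  58  93 139 161 157 155 141 115 100  96 112 130
 141 140]
134 [ 87  45  49  49  46  57 126 193 222 233 231 215 194 179 177 176 170 155
 122  67  26  17  20  43  59 106 154 176 176 165 141 110  71  74 105 130
 138 142]
136 [107  59  42  49  49  63 120 185 218 230 230 216 195 188 190 189 188 189
 174 134  72  27  16  38  57 113 165 186 192 183 158 107  58  69 116 144
 143 145]
138 [138  83  47  44  50  52  67 112 148 165 172 176 185 191 197 197 197 213
 226 218 176 110  38  36  56 112 160 187 194 191 175 144 103  87 100 110
 134 137]
```

```bash
python3 -m creep '[0.15,0.1,-3,0,0,0,0,0,-3,0,0,0,0,0,-3,0,0,0,0,0,-2,0,0,0,0,0,-1.2,0,0,0,0,0,0,0,0,0]' 45;python3 -m creep '[0,0,0,0,0,0,0,0,0,0,0,0,0,0,0,0,0,0,0,0,0,0,0,0,0,0,0,0,0,0]' 8
```

```text
time_s: 47.08
tcp_pos: [0.5115, 0.0684, 0.0605]
eef_rot: [-0.0, 0.698, 0.716, -0.0]
wrist_force: [0.7, 0.0, 0.3]
gripper_width: 0.041
finger_force: 0.0
time_s: 47.7
tcp_pos: [0.512, 0.0684, 0.0615]
eef_rot: [0.0, 0.698, 0.716, 0.0]
wrist_force: [-0.3, -0.5, 3.7]
gripper_width: 0.0129
finger_force: 30.0
```

```bash
python3 -m creep '[-0.54,0.01,0,0,0,-5,-0.54,0.06,0,0,0,-5,-0.53,0.1,0,0,0,-5,-0.52,0.15,0,0,0,-5,-0.51,0.19,0,0,0,-5,0,0,0,0,0,0]' 8
```

```text
time_s: 48.45
tcp_pos: [0.4889, 0.0732, 0.0615]
eef_rot: [0.002, 0.837, 0.547, 0.003]
wrist_force: [7.8, -3.4, -3.0]
gripper_width: 0.0131
finger_force: 30.0
```

```bash
python3 -m creep '[-0.2,0.21,0,0,0,-5,-0.3,0.24,0,0,0,-5,-0.38,0.28,0,0,0,-5,-0.37,0.3,0,0,0,-5,0,0,0,0,0,0,0,0,0,0,0,0]' 8; python3 -c "
from h import *
print(robot.get_obs()['torque'])"
```

```text
time_s: 49.2
tcp_pos: [0.4737, 0.0833, 0.0614]
eef_rot: [0.001, 0.919, 0.395, 0.001]
wrist_force: [1.2, -6.0, 5.1]
gripper_width: 0.013
finger_force: 30.0
[-0.90434261 -0.21454433 -0.2702804 ]
```

```bash
python3 -m creep '[0,0,0,0,0,0,0,0,0,0,0,0,0,0,0,0,0,0,0,0,0,0,0,0,0,0,3,0,0,0,0,0,5,0,0,0,0,0,6,0,0,0,-3,-4,2,0,0,0,-3,-5,0,0,0,0,-3,-5,0,0,0,0,-3,-5,0,0,0,0,-2,-5,0,0,0,0,0,-6,0,0,0,0,0,-6,0,0,0,0,0,-6,0,0,0,0,0,0,0,0,0,0]' 45; python3 - <<'E'
from h import *
rows()
fs=[optics.grab_frame("top") for _ in range(6)];f=fs[0];g=np.mean([x["image"].mean(2) for x in fs],0)
np.save("lev.npy",g)
for r in range(206,240):print(r,g[r,206:238].astype(int))
for q in("valve_lever",):
  for r in optics.outline_of(fs[-1],q)[:2]:
    m=r["region"];ys,xs=np.nonzero(m);print(q,round(r["conf"],2),cv2.minAreaRect(cv2.findNonZero(m.astype(np.uint8))))
E
```

```text
time_s: 51.2
tcp_pos: [0.3326, -0.3395, 0.2204]
eef_rot: [0.0, 0.92, 0.392, -0.0]
wrist_force: [-0.3, 1.1, -0.2]
gripper_width: 0.0411
finger_force: 0.0
51.2 [ 0.3326 -0.3395  0.2204] [ 0.     0.92   0.392 -0.   ] 0.0411 [-0.3  1.1 -0.2] 0.0
206 [218 202 157 112  82  70  67  67  67  68  67  66  65  66  67  68  68  67
  66  66  67  66  65  65  65  65  66  66  65  65  66  66]
207 [202 195 173 139 102  76  67  66  67  68  68  66  65  65  65  67  67  67
  66  66  66  66  66  66  66  66  66  65  66  65  65  66]
208 [195 194 184 160 115  80  67  66  67  67  67  66  64  65  66  67  66  67
  65  65  66  66  67  65  65  67  65  65  65  66  65  65]
209 [190 190 183 161 116  80  67  64  65  66  66  66  65  66  66  68  67  66
  65  64  64  65  65  65  66  65  65  64  65  64  65  65]
210 [184 179 172 146 107  76  65  64  65  65  66  66  66  66  66  68  67  65
  65  64  64  64  66  66  66  66  66  64  65  65  65  66]
211 [192 178 165 138 101  76  67  66  67  67  66  65  66  66  66  67  66  65
  65  65  65  64  65  65  66  66  66  64  64  65  65  66]
212 [206 192 176 152 123 102  94  91  86  77  68
[... 2903 characters left out ...]
 62 62 62 61 63 62 64 64]
235 [64 64 63 63 62 62 63 63 62 61 62 62 62 63 61 61 62 62 62 62 61 61 63 63
 62 62 62 62 63 63 63 64]
236 [64 63 62 62 61 63 62 63 63 62 60 61 62 62 63 61 62 62 61 62 61 62 62 63
 63 63 63 63 62 62 63 62]
237 [62 62 63 62 61 62 62 61 61 61 61 62 61 62 61 61 64 64 63 62 62 61 62 62
 62 63 63 63 63 63 64 64]
238 [63 62 62 62 62 63 63 62 62 61 61 61 61 61 60 62 63 64 64 63 62 61 61 62
 63 64 63 62 61 63 63 64]
239 [63 63 63 64 64 63 63 62 63 63 61 61 59 60 61 61 63 64 64 64 62 62 61 62
 62 63 63 62 62 63 63 64]
valve_lever 0.71 ((181.0, 223.0), (6.0, 10.0), 90.0)
valve_lever 0.46 ((212.50003051757812, 221.50003051757812), (26.870054244995117, 5.656853675842285), 45.0)
```

```bash
python3 - <<'E'
from est import *
g=np.load("lev.npy");a=T["image"].mean(2)
def fit(P):
    W=np.array([onz(T,p,.086)[:2] for p in P]);vx,vy,x,y=cv2.fitLine(W.astype(np.float32),cv2.DIST_HUBER,0,.001,.001).ravel();return np.degrees(np.arctan2(vy,vx)),(x,y)
P=[]
for c in range(218,229):
    w=np.clip(a[211:219,c]-71,0,99);P.append((c,(w*np.arange(211,219)).sum()/w.sum()))
print("before",fit(P))
P=[]
for r in range(223,232):  # antidiagonal band
    c0=214.3+.95*(r-224);cs=np.arange(int(c0)-3,int(c0)+5);w=np.clip(g[r,cs]-67,0,99);P.append(((w*cs).sum()/w.sum(),r))
print(P);print("after",fit(P[1:]))
f=optics.grab_frame("side");cc=optics.grab_frame("top")
for q in("loaded_1_mid","waiting_1_mid","small_bottle_mid","large_bottle_mid"):
  for F in(f,cc):
    print(q,[(round(r["conf"],2),np.round(r["pixel"]).tolist()) for r in optics.outline_of(F,q)[:4]])
for p in((.6009,.1966),(.5994,.2526),(.559,.1955)):print(np.round(proj(f,[*p,.147]),1))
i=f["image"].min(2).astype(int)
for v in range(100,136,2):print(v,i[v,218:250])
E
```

```text
before (np.float32(-88.74134), (np.float32(0.5116301), np.float32(0.059524152)))
[(np.float64(211.0917203767972), 223), (np.float64(213.33673469387756), 224), (np.float64(214.76212832550863), 225), (np.float64(215.76804915514595), 226), (np.float64(216.7390625), 227), (np.float64(217.7786144578313), 228), (np.float64(218.8710743801653), 229), (np.float64(219.80937972768533), 230), (np.float64(220.59201388888889), 231)]
after (np.float32(47.685417), (np.float32(0.466797), np.float32(0.07753953)))
loaded_1_mid [(0.74, [240.0, 134.0])]
loaded_1_mid [(0.65, [179.0, 224.0])]
waiting_1_mid [(0.61, [230.0, 137.0])]
waiting_1_mid [(0.55, [180.0, 200.0])]
small_bottle_mid [(0.93, [257.0, 241.0])]
small_bottle_mid [(0.72, [286.0, 220.0]), (0.68, [162.0, 211.0]), (0.31, [342.0, 228.0])]
large_bottle_mid [(0.42, [231.0, 240.0])]
large_bottle_mid [(0.7, [276.0, 237.0]), (0.59, [179.0, 170.0])]
[241.3 121. ]
[233.8 111.8]
[227.9 124.5]
100 [98 96 94 90 82 82 73 71 73 63 60 62 67 78 83 67 59 39 31 21 29 29 33 17
 32 23 31 30 20 30 17 34]
102 [91 91 88 81 78 72 67 66 67 61 55 61 73 78 73 63 45 31 30
[... 1469 characters left out ...]
 174 137  73  63 105 133]
126 [104 100  96  97  89 118 184 220 231 233 232 224 202 165 134 144 154 151
 137 122 138 163 170 167 156 147 137 113  71  73 112 136]
128 [100  92  93  79  69 105 158 187 194 194 192 183 166 140 132 145 153 155
 143 132 142 170 178 173 160 153 141 120  83  73 106 135]
130 [100  88  81  67  57  78 127 160 175 175 175 168 156 138 144 161 169 173
 168 165 168 168 162 162 157 155 139 115  84  82 107 135]
132 [ 80  76  71  69  53  67 118 160 177 175 173 171 166 160 168 180 182 180
 171 167 171 167 162 162 161 157 139 120  97 100 116 131]
134 [ 65  66  62  56  61  47  66  91 111 120 131 153 169 174 170 167 169 170
 162 156 160 171 178 180 175 167 142 109  74  77 106 132]
```

```bash
python3 - <<'E'
from h import *
f=optics.grab_frame("top")
for P in((.44,-.105,.08),(.494,-.1555,.06)):print(np.round(proj(f,P),1))
for q in("large_bottle_mid","small_bottle_mid"):
    r=optics.outline_of(f,q)[0];ys,xs=np.nonzero(r["region"]);print(q,round(r["conf"],2),xs.min(),xs.max(),ys.min(),ys.max())
print(job.finish_job())
E
```

```text
[271.7 237. ]
[287.  221.6]
large_bottle_mid 0.56 263 279 229 244
small_bottle_mid 0.54 280 294 214 228
the job is handed in; nothing more can be done
None
```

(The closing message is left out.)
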